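# Load the milling unit's block holder, enamel side up

### The job

Get the block holder ready for the next milling job: put the used, milled-out block into the yellow bin, and lay every fresh layered block in a bay of its own with its enamel side (ivory-white with a blue dot) up, flat on the bay floor; roll the blocks over on the bench as needed. When all are in, swing the clamp frame fully shut over them. Leave the plaster model, the tumbler and the bottle where they are.

Things in the scene. Friction and masses are not known exactly. Their poses are not given: they have to be found in the camera images.
- holder: Aluminium block holder fixed to the bench, base plate 140 (x) x 260 (y) x 10 mm; origin at the centre of its underside, z up. Three bays along its y. Frame hinge on its +x side, yellow bar (when shut) on its -x side, towards the robot. Two 12 mm rests rise to 40 mm above the bench at holder x -60, y +-120 mm, two hinge cheeks to 50 mm at x 62, y +-122 mm.
- bay0 (a point): Centre of the floor of a bay of the holder, 10 mm above the bench; pocket 72 mm along the holder's x, 48 mm along its y, with lips 6 mm high. Axes as the holder's. The bay at holder y = -75 mm.
- bay1 (a point): Centre of the floor of a bay of the holder, 10 mm above the bench; pocket 72 mm along the holder's x, 48 mm along its y, with lips 6 mm high. Axes as the holder's. The middle bay.
- bay2 (a point): Centre of the floor of a bay of the holder, 10 mm above the bench; pocket 72 mm along the holder's x, 48 mm along its y, with lips 6 mm high. Axes as the holder's. The bay at holder y = +75 mm.
- frame (a joint): Grey clamp frame's hinge, rad: 0 = shut (level over the bays, underside 2 mm above the tops of seated blocks), up to 1.95 = swung back past upright, away from the robot. Starts at 1.65 to 1.85. The hinge is stiff: the frame stays where it is left; 2 to 4 N at the bar moves it.
- frame_hinge (a point): Middle of the clamp frame's hinge axis, 44 mm above the bench; the axis runs along the holder's y; axes as the holder's. The frame of flat grey rails is 252 mm wide, 8 mm thick and reaches 124 mm from the hinge, with a 20 mm rail across the middles of the bays; the bar stands beyond that.
- frame_bar (a point): Centre of the frame's yellow pull bar: round, 10 mm thick, 100 mm long, parallel to the hinge axis and 174 mm from it, on two thin stems 45 mm either side of its centre, 50 mm clear of the rest of the frame. When shut it is 44 mm above the bench, 42 mm in front of the base plate, with free bench below.
- block0: Fresh layered resin block, 64 (own x) x 40 (own y) x 28 mm (own z), 110 g, origin at its centre. Three layers across its 28 mm: the enamel side, own +z, is ivory-white with a 16 mm blue dot; the dentine side, own -z, is brown. Starts on the bench, own x level, enamel side down or standing on a 64 x 28 mm edge. May be absent.
- block1: Fresh layered resin block, 64 (own x) x 40 (own y) x 28 mm (own z), 110 g, origin at its centre. Three layers across its 28 mm: the enamel side, own +z, is ivory-white with a 16 mm blue dot; the dentine side, own -z, is brown. Starts on the bench, own x level, enamel side down or standing on a 64 x 28 mm edge. May be absent.
- block2: Fresh layered resin block, 64 (own x) x 40 (own y) x 28 mm (own z), 110 g, origin at its centre. Three layers across its 28 mm: the enamel side, own +z, is ivory-white with a 16 mm blue dot; the dentine side, own -z, is brown. Starts on the bench, own x level, enamel side down or standing on a 64 x 28 mm edge. May be absent.
- block3: Fresh layered resin block, 64 (own x) x 40 (own y) x 28 mm (own z), 110 g, origin at its centre. Three layers across its 28 mm: the enamel side, own +z, is ivory-white with a 16 mm blue dot; the dentine side, own -z, is brown. Starts on the bench, own x level, enamel side down or standing on a 64 x 28 mm edge. May be absent.
- spent0: Used block, 64 x 40 x 28 mm (own x, y, z), 60 g, same colours, with a 44 x 24 mm hole milled right through its z; origin at its centre. At the start one such block lies in a bay of the holder, own x along the holder's x; the other two are absent.
- spent1: Used block, 64 x 40 x 28 mm (own x, y, z), 60 g, same colours, with a 44 x 24 mm hole milled right through its z; origin at its centre. At the start one such block lies in a bay of the holder, own x along the holder's x; the other two are absent.
- spent2: Used block, 64 x 40 x 28 mm (own x, y, z), 60 g, same colours, with a 44 x 24 mm hole milled right through its z; origin at its centre. At the start one such block lies in a bay of the holder, own x along the holder's x; the other two are absent.
- bin: Yellow open bin fixed to the bench, 110 (x) x 150 (y) x 45 mm high, walls and floor 4 mm; origin at the centre of its underside. Used blocks go here.
- model: Bystander: plaster dental model on a yellow base, 50 x 66 x 42 mm, origin under its centre. Leave alone.
- tumbler: Bystander: glass tumbler, 72 mm across, 90 mm high, origin under its centre. Leave alone.
- bottle: Bystander: white dosing bottle, 54 mm across, 165 mm high, origin under its centre. Leave alone.

How it is judged (in metres and radians):
On the way, in this order (a step that is already met when the one before it is completed fails the run):
1. the used block is in the bin and every fresh block lies flat in a bay, enamel side up, with the clamp frame still open (((horizontal distance between block0 and bay0 below 0.009 m and z of block0 in the frame of bay0 below 0.0175 m and angle between block0's own z axis and vertical below 0.12 rad) or (horizontal distance between block0 and bay1 below 0.009 m and z of block0 in the frame of bay1 below 0.0175 m and angle between block0's own z axis and vertical below 0.12 rad) or (horizontal distance between block0 and bay2 below 0.009 m and z of block0 in the frame of bay2 below 0.0175 m and angle between block0's own z axis and vertical below 0.12 rad)) and ((horizontal distance between block1 and bay0 below 0.009 m and z of block1 in the frame of bay0 below 0.0175 m and angle between block1's own z axis and vertical below 0.12 rad) or (horizontal distance between block1 and bay1 below 0.009 m and z of block1 in the frame of bay1 below 0.0175 m and angle between block1's own z axis and vertical below 0.12 rad) or (horizontal distance between block1 and bay2 below 0.009 m and z of block1 in the frame of bay2 below 0.0175 m and angle between block1's own z axis and vertical below 0.12 rad)) and ((horizontal distance between block2 and bay0 below 0.009 m and z of block2 in the frame of bay0 below 0.0175 m and angle between block2's own z axis and vertical below 0.12 rad) or (horizontal distance between block2 and bay1 below 0.009 m and z of block2 in the frame of bay1 below 0.0175 m and angle between block2's own z axis and vertical below 0.12 rad) or (horizontal distance between block2 and bay2 below 0.009 m and z of block2 in the frame of bay2 below 0.0175 m and angle between block2's own z axis and vertical below 0.12 rad)) and ((horizontal distance between block3 and bay0 below 0.009 m and z of block3 in the frame of bay0 below 0.0175 m and angle between block3's own z axis and vertical below 0.12 rad) or (horizontal distance between block3 and bay1 below 0.009 m and z of block3 in the frame of bay1 below 0.0175 m and angle between block3's own z axis and vertical below 0.12 rad) or (horizontal distance between block3 and bay2 below 0.009 m and z of block3 in the frame of bay2 below 0.0175 m and angle between block3's own z axis and vertical below 0.12 rad)) and x of spent0 in the frame of bin between -0.055 and 0.055 m and y of spent0 in the frame of bin between -0.075 and 0.075 m and z of each of spent0, spent1, spent2 in the frame of bin below 0.045 m and x of spent1 in the frame of bin between -0.055 and 0.055 m and y of spent1 in the frame of bin between -0.075 and 0.075 m and x of spent2 in the frame of bin between -0.055 and 0.055 m and y of spent2 in the frame of bin between -0.075 and 0.075 m and value of joint frame above 0.5 rad), for 0.2 s.
2. the clamp frame is shut (value of joint frame below 0.06 rad), for 0.2 s.
At the end, for the whole second after the job is handed in: Every fresh block present lies in a bay: its centre within 9 mm of the bay's centre seen from above and less than 17.5 mm above the bay floor, enamel side up within 0.12 rad; the used block's centre is inside the bin, below its rim; the clamp frame's joint is below 0.06 rad (((horizontal distance between block0 and bay0 below 0.009 m and z of block0 in the frame of bay0 below 0.0175 m and angle between block0's own z axis and vertical below 0.12 rad) or (horizontal distance between block0 and bay1 below 0.009 m and z of block0 in the frame of bay1 below 0.0175 m and angle between block0's own z axis and vertical below 0.12 rad) or (horizontal distance between block0 and bay2 below 0.009 m and z of block0 in the frame of bay2 below 0.0175 m and angle between block0's own z axis and vertical below 0.12 rad)) and ((horizontal distance between block1 and bay0 below 0.009 m and z of block1 in the frame of bay0 below 0.0175 m and angle between block1's own z axis and vertical below 0.12 rad) or (horizontal distance between block1 and bay1 below 0.009 m and z of block1 in the frame of bay1 below 0.0175 m and angle between block1's own z axis and vertical below 0.12 rad) or (horizontal distance between block1 and bay2 below 0.009 m and z of block1 in the frame of bay2 below 0.0175 m and angle between block1's own z axis and vertical below 0.12 rad)) and ((horizontal distance between block2 and bay0 below 0.009 m and z of block2 in the frame of bay0 below 0.0175 m and angle between block2's own z axis and vertical below 0.12 rad) or (horizontal distance between block2 and bay1 below 0.009 m and z of block2 in the frame of bay1 below 0.0175 m and angle between block2's own z axis and vertical below 0.12 rad) or (horizontal distance between block2 and bay2 below 0.009 m and z of block2 in the frame of bay2 below 0.0175 m and angle between block2's own z axis and vertical below 0.12 rad)) and ((horizontal distance between block3 and bay0 below 0.009 m and z of block3 in the frame of bay0 below 0.0175 m and angle between block3's own z axis and vertical below 0.12 rad) or (horizontal distance between block3 and bay1 below 0.009 m and z of block3 in the frame of bay1 below 0.0175 m and angle between block3's own z axis and vertical below 0.12 rad) or (horizontal distance between block3 and bay2 below 0.009 m and z of block3 in the frame of bay2 below 0.0175 m and angle between block3's own z axis and vertical below 0.12 rad)) and x of spent0 in the frame of bin between -0.055 and 0.055 m and y of spent0 in the frame of bin between -0.075 and 0.075 m and z of each of spent0, spent1, spent2 in the frame of bin below 0.045 m and x of spent1 in the frame of bin between -0.055 and 0.055 m and y of spent1 in the frame of bin between -0.075 and 0.075 m and x of spent2 in the frame of bin between -0.055 and 0.055 m and y of spent2 in the frame of bin between -0.075 and 0.075 m and value of joint frame below 0.06 rad); the robot touches nothing.
It fails at once if the model is pushed more than 30 mm from its place (distance of model from where it was at the start of the episode above 0.03 m).
It fails at once if the tumbler is pushed more than 30 mm from its place (distance of tumbler from where it was at the start of the episode above 0.03 m).
It fails at once if the bottle is pushed more than 30 mm from its place (distance of bottle from where it was at the start of the episode above 0.03 m).
Of block0, block1, block2, block3 only 2 to 3 are there at a start; the rules pass over those that are not, and their reading is None.
Of spent0, spent1, spent2 only 1 to 1 are there at a start; the rules pass over those that are not, and their reading is None.
At some moment in a run one of block0, block1, block2, block3 may be knocked a few centimetres aside while the robot is not near it.
Once in a run the grip may slacken for a moment while it holds something.
It also fails if it takes over 210 s, if anything falls off the work surface, if the arm or the gripper's body presses on something with over 40 N, if the wrist force passes 120 N, or if a joint passes its speed limit or range.

### The arm

A 6-joint arm with a two-finger parallel gripper is mounted at the origin on the work surface. World frame = base frame: x ahead of the robot, y to its left, z up, the work surface at z = 0. Lengths are in m, angles in degrees, forces in N, time in s.
With the tool pointing down it reaches from about 0.375 to 0.9 m from the base axis. Payload 3.1 kg.
Tool frame: the origin (TCP) lies at the very end of the fingers, on their centre line; the grasp point (between the pads) lies 19 mm behind it; z points along the fingers, y is the direction in which the jaws open and shut (so a half turn about z gives the same grasp; the last joint's range is limited). The gripper opens to 87 mm and grips with 3 to 60 N. Pads are 19 mm wide; open, the fingers measure 117 mm over their backs; the gripper's body (75 mm by 190 mm) begins 51 mm behind the grasp point.
Start: joints at [-86.66, 30.224, 82.088, -0, 67.689, -10.227], TCP at [0.147, -0.608, 0.223] pointing down, gripper open.
Joint ranges: [-176.69, 176.69], [-43.24, 126.21], [12.49, 139.97], [-82, 262], [0, 151.66], [-163.58, 163.58]. Speed limits (degrees/s): [159.86, 159.86, 180, 180, 180, 180].

### API

Orientations are given as a 3x3 rotation matrix whose columns are the frame's x, y, z axes.
In Python, from rig import readout, capture, camera_model, bot, spot_in, regions_of gives the robot as it stands.
- The arm moves only by the tool send_rows, never from a script. Its argument "moves" is a list that holds one entry, the list of rows, each a list of 7 numbers: the turn, a rotation vector about the tool's x, y, z in degrees, then the shift along the tool's x, y, z in cm, then the opening, from -1 (shut) to 1 (fully open). A call has exactly 5 rows; each row shifts and turns the commanded pose from where the row before left it, along the tool's axes as they then stand; what a row does not reach is not made up. A row lasts 1/10 s, in which the tool goes at most 50 mm and 8.59 degrees, less where a joint would pass 70% of its speed; a pose out of reach is approached as far as the arm can. A call with a gripper value outside its range is refused whole. The fingers move at their own pace and stop on an object; the grip force is fixed at half the most. Time passes only in rows, so rows that do not move let the fingers close, or fill a call up. It gives the time, the measured TCP pose, the force and the opening at its end, in the units of the state.
- readout.read_state(): the state, without advancing time (a new reading comes with each control period).
- capture(name): name is "scene" or "top" or "wrist"; returns the picture (400x640x3 uint8, blue, green, red); there is no depth.
- camera_model(name): a dict with "camera_matrix" (3x3 intrinsics, pixels), "pose" (4x4, takes a point from camera to world coordinates). Camera axes: x right, y up, looking along -z (the intrinsics and any distortion apply to the point x, -y, -z); pixel columns grow to the right and rows downward; lengths in m; the calibration is good to about 2 mm. A picture is of the moment at which its call begins: read the wrist's pose just before it. camera_model takes no time and is no camera call; for the wrist camera it gives the pose at the moment of the call.
- bot.hand_in(): hands the job in, once; it reports no verdict.
Trained networks look in the newest picture that a camera, given by its name, has taken for a name from the list of things; names that differ only in an ending like _2 or _b are one class to them, and where a whole thing is asked for, a point or a joint stands for the part that bears it (a point fixed in the world has none). Each returns a list of dicts, best first, with "p" (0 to 1); they miss things now and then, are a little off and sometimes report something else, mostly with a low value. They report only what shows in the picture. A call takes as long as a camera call.
- spot_in(camera, thing): "location" ([x, y, z] in m, in world coordinates, good to about 4 mm: the middle of the surface that is visible of it).
- regions_of(camera, thing): "mask" (400x640 bool, what is visible of it).
The state is a dict: "time_s": time; "joint_positions": joint angles; "qvel": joint speeds; "tau": joint torques, N m; "position": TCP position; "tcp_rot": TCP orientation; "force": force on the tool from outside, world axes, zero at the start; "moment": the same for the moment, N m; "opening": opening from 0.0 (shut) to 1.0 (fully open).
Only numpy, scipy, OpenCV 4.12 (cv2) and the standard library are available. Lean on these libraries where they do the work, as an engineer would, in place of code of your own. Each camera call takes 0.05 s, during which the arm holds its last target. There are 200 camera calls.

## Working session

There is one attempt and no reset: what is moved stays moved. The work goes in short steps, Python scripts to look and compute and a tool call to move; the robot and the scene stay as the last step left them, time stands still between calls to the robot, and variables do not carry over. Pictures are saved under pics/ and viewed, about 12 in all and at most 16, crops included, and the job is handed in when it is done.

Besides the shell and the picture viewer there is one more tool, called after "Call:" as a command line: name --argument value ..., lists and objects as JSON in quotes. send_rows: Moves the arm, as the interface text tells. Its arguments: {"type":"object","properties":{"moves":{"type":"array","items":{"type":"array","items":{"type":"array","items":{"type":"number"}}}}},"required":["moves"]}

```bash
ls; mkdir -p pics
python3 - <<'E'
from rig import readout,capture,camera_model
import cv2,numpy as np
s=readout.read_state(); print({k:np.round(v,3).tolist() for k,v in s.items()})
for n in ("top","scene"):
    im=capture(n); cv2.imwrite(f"pics/{n}0.png",im)
    m=camera_model(n); print(n,np.round(m["camera_matrix"],1).tolist(),np.round(m["pose"],3).tolist(),[k for k in m])
E
```

```text
pics
{'time_s': 0.0, 'joint_positions': [-86.66, 30.279, 82.154, -0.002, 67.688, -10.227], 'qvel': [-0.002, -0.047, 0.05, -0.016, -0.026, -0.007], 'tau': [0.002, -44.004, -17.659, 0.064, 0.058, -0.0], 'position': [0.147, -0.607, 0.222], 'tcp_rot': [[0.972, 0.235, -0.0], [0.235, -0.972, 0.002], [0.0, -0.002, -1.0]], 'force': [-0.785, -0.139, 0.105], 'moment': [-0.02, 0.034, 0.005], 'opening': 0.999}
top [[369.8, 0.0, 321.9], [0.0, 369.8, 205.8], [0.0, 0.0, 1.0]] [[0.015, 0.999, -0.05, 0.496], [-1.0, 0.014, -0.014, -0.082], [-0.013, 0.05, 0.999, 1.007], [0.0, 0.0, 0.0, 1.0]] ['camera_matrix', 'pose']
scene [[416.3, 0.0, 316.7], [0.0, 416.3, 196.8], [0.0, 0.0, 1.0]] [[-0.399, -0.754, 0.522, 1.1], [0.917, -0.334, 0.218, 0.134], [0.01, 0.566, 0.825, 0.871], [0.0, 0.0, 0.0, 1.0]] ['camera_matrix', 'pose']
```

View pics/top0.png

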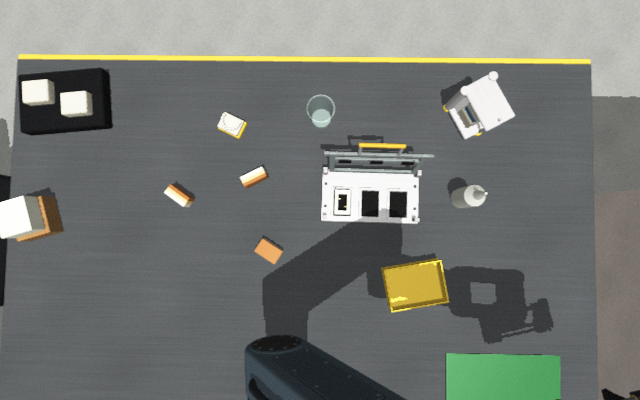

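View pics/scene0.png

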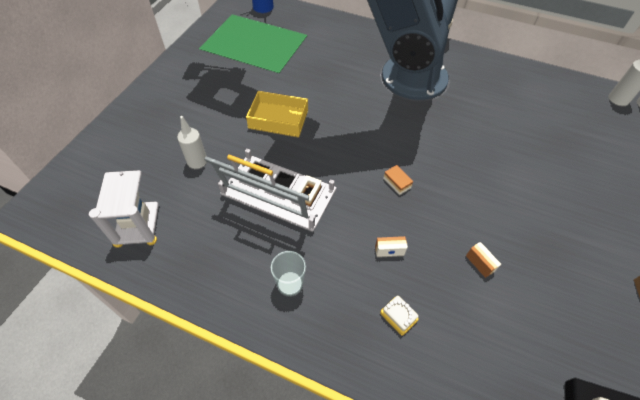

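The top view shows three fresh blocks: two on edge at (179,195) and (253,176), and one enamel-down at (268,249). The used block is in bay2 at (342,202), the bin is at (415,286), and the frame is open. In the scene view the enamel of the block at (391,247) faces +x, and that of (484,260) faces −x/+y.

```bash
cat > h.py <<'E'
from rig import readout,capture,camera_model,bot,spot_in,regions_of
import cv2,numpy as np
np.set_printoptions(precision=4,suppress=True)
def ray(cam,px,z,m=None):
    m=m or camera_model(cam); K,T=m["camera_matrix"],m["pose"]
    px=np.atleast_2d(px).astype(float)
    d=np.c_[(px[:,0]-K[0,2])/K[0,0],-(px[:,1]-K[1,2])/K[1,1],-np.ones(len(px))]@T[:3,:3].T
    o=T[:3,3]; return o+d*((z-o[2])/d[:,2])[:,None]
def proj(cam,P,m=None):
    m=m or camera_model(cam); K,T=m["camera_matrix"],m["pose"]
    p=(np.atleast_2d(P)-T[:3,3])@T[:3,:3]
    return np.c_[K[0,0]*p[:,0]/-p[:,2]+K[0,2],K[1,1]*-p[:,1]/-p[:,2]+K[1,2]]
def st():
    s=readout.read_state(); print("t",round(s["time_s"],2),"tcp",np.round(s["position"],4),"op",round(s["opening"],3),"F",np.round(s["force"],1),"q",np.round(s["joint_positions"],1)); print(np.round(s["tcp_rot"],3).tolist()); return s
def rect(cam,mask,z,m=None):
    c=max(cv2.findContours(mask.astype(np.uint8),0,cv2.CHAIN_APPROX_NONE)[0],key=cv2.contourArea)[:,0]
    P=ray(cam,c,z,m)[:,:2]*1000
    (cx,cy),(w,h),a=cv2.minAreaRect(P.astype(np.float32))
    if w<h: w,h,a=h,w,a+90
    return cx,cy,w,h,(a+90)%180-90   # long-axis yaw, deg, mm
E
python3 - <<'E'
from h import *
capture("top"); m=camera_model("top")
for n,z in [("block0",.03),("spent0",.038),("holder",.01),("bin",.045),("tumbler",.09),("model",.04),("bottle",.1),("frame_bar",.2)]:
    for r in regions_of("top",n):
        print(n,round(r["p"],2),r["mask"].sum(),np.round(rect("top",r["mask"],z,m),1) if r["mask"].sum()>5 else "")
    for r in spot_in("top",n): print("   spot",round(r["p"],2),np.round(r["location"],3))
E
```

```text
block0 0.94 344 [424.7  71.9  61.6  39.2  57.6]
block0 0.85 366 [567.4 314.2  78.4  34.4  55.1]
block0 0.56 335 [619.7 116.2  69.5  36.2 -64.3]
   spot 0.74 [0.428 0.072 0.031]
   spot 0.72 [0.569 0.314 0.044]
   spot 0.72 [0.616 0.118 0.038]
spent0 0.62 363 [424.4  69.9  62.1  42.5  61.3]
spent0 0.51 279 [ 555.  -117.6   63.1   41.9    0.6]
   spot 0.78 [ 0.558 -0.122  0.036]
   spot 0.55 [ 0.653 -0.195  0.136]
holder 0.96 6408 [ 612.6 -214.3  300.7  215.7   88.9]
holder 0.23 643 [ 578.  -458.1   95.9   57.5  -84. ]
   spot 0.57 [ 0.598 -0.196  0.012]
   spot 0.18 [ 0.34  -0.309  0.008]
bin 0.62 2747 [ 344.7 -308.1  156.2  117.2  -79.3]
   spot 0.62 [ 0.339 -0.309  0.004]
tumbler 0.7 767 [782.2 -60.7  81.1  75.1  45.4]
tumbler 0.3 2761 [ 351.3 -296.5  149.7  111.9  -79.5]
   spot 0.73 [ 0.556 -0.119  0.034]
   spot 0.6 [ 0.802 -0.054  0.046]
   spot 0.53 [ 0.6   -0.196  0.009]
   spot 0.46 [0.758 0.174 0.034]
model 0.82 471 [756.4 177.3  71.3  48.9  64.1]
   spot 0.77 [0.76  0.18  0.035]
bottle 0.9 652 [ 570.7 -424.2   87.2   52.4  -82.8]
bottle 0.65 281 [ 551.2 -116.5   59.    41.7    0.8]
   spot 0.77 [ 0.571 -0.426  0.102]
   spot 0.23 [ 0.654 -0.194  0.138]
frame_bar 0.79 1843 [ 644.1 -190.1  238.9   67.3   89.6]
frame_bar 0.27 325 [597.4  80.2  55.1  29.8 -62.5]
```

Call:
send_rows --moves '[[[0, 0, 6.8, 0, 0, 0, 1], [0, 0, 6.8, 0, 0, 0, 1], [0, 0, 0, 3.1, -3.76, 0.5, 1], [0, 0, 0, 3.1, -3.76, 0.5, 1], [0, 0, 0, 3.1, -3.76, 0.5, 1]]]'

```text
time_s: 1.45
position: [0.2403, -0.4937, 0.2074]
tcp_rot: [[1.0, -0.002, 0.0], [-0.002, -1.0, -0.0], [0.0, 0.0, -1.0]]
force: [1.3, -0.3, -0.5]
opening: 0.999
```

Call:
send_rows --moves '[[[0, 0, 0, 3.1, -3.76, 0.5, 1], [0, 0, 0, 3.1, -3.76, 0.5, 1], [0, 0, 0, 3.1, -3.76, 0.5, 1], [0, 0, 0, 3.1, -3.76, 0.5, 1], [0, 0, 0, 3.1, -3.76, 0.5, 1]]]'

```text
time_s: 1.95
position: [0.3959, -0.3055, 0.1827]
tcp_rot: [[1.0, -0.001, 0.001], [-0.001, -1.0, -0.001], [0.001, 0.001, -1.0]]
force: [1.6, -0.5, 0.8]
opening: 1.001
```

Call:
send_rows --moves '[[[0, 0, 0, 3.1, -3.76, 0.5, 1], [0, 0, 0, 3.1, -3.76, 0.5, 1], [0, 0, 0, 3.1, -3.76, 0.5, 1], [0, 0, 0, 3.1, -3.76, 0.5, 1], [0, 0, 0, 3.1, -3.76, 0.5, 1]]]'

```text
time_s: 2.45
position: [0.5513, -0.1173, 0.1576]
tcp_rot: [[1.0, -0.0, 0.001], [-0.0, -1.0, -0.0], [0.001, 0.0, -1.0]]
force: [0.6, -0.0, -0.0]
opening: 0.997
```

Call:
send_rows --moves '[[[0, 0, 0, 0, 0, 0, 0.3], [0, 0, 0, 0, 0, 0, 0.3], [0, 0, 0, 0, 0, 0, 0.3], [0, 0, 0, 0, 0, 0, 0.3], [0, 0, 0, 0, 0, 0, 0.3]]]'

```text
time_s: 2.95
position: [0.5493, -0.1203, 0.1578]
tcp_rot: [[1.0, -0.003, 0.0], [-0.003, -1.0, -0.0], [0.0, 0.0, -1.0]]
force: [-0.4, -0.6, -0.2]
opening: 0.677
```

Run:
```python
from h import *
st(); m=camera_model("wrist"); im=capture("wrist"); cv2.imwrite("pics/w1.png",im)
print(m["camera_matrix"],m["pose"])
for n in ("spent0","bay2"):
  for r in spot_in("wrist",n): print(n,r)
for r in regions_of("wrist","spent0"): print(r["p"],r["mask"].sum(),np.round(rect("wrist",r["mask"],.038,m),1))
```

```text
t 2.95 tcp [ 0.5493 -0.1203  0.1578] op 0.677 F [-0.4 -0.6 -0.2] q [-23.7  30.3  94.8  -0.   54.9  66.4]
[[1.0, -0.003, 0.0], [-0.003, -1.0, -0.0], [0.0, 0.0, -1.0]]
[[325.8206   0.     312.1034]
 [  0.     325.8206 196.5838]
 [  0.       0.       1.    ]] [[-0.0025  0.9696  0.2448  0.6156]
 [-1.     -0.0022 -0.0013 -0.1209]
 [-0.0008 -0.2448  0.9696  0.3198]
 [ 0.      0.      0.      1.    ]]
spent0 {'location': [0.5537, -0.1189, 0.0374], 'p': 0.76}
bay2 {'location': [0.6321, -0.1898, 0.0184], 'p': 0.66}
0.84 2366 [ 556.7 -119.2   66.4   40.    -1.2]
```

View pics/w1.png

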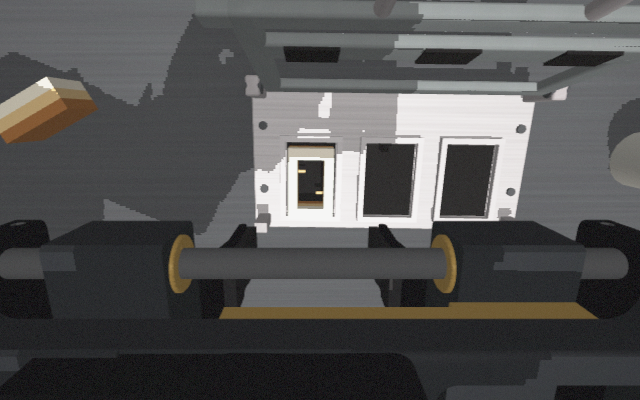

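The wrist view shows the used block in bay2 at (311,185) and the empty dark bays at about (390,180) and (468,180). The frame is clear above them.

```bash
cat >> h.py <<'E'
def bays(im,m,cam="wrist"):
    g=cv2.cvtColor(im,cv2.COLOR_BGR2GRAY); k=(g<70).astype(np.uint8)
    for c in cv2.findContours(k,0,cv2.CHAIN_APPROX_NONE)[0]:
        P=ray(cam,c[:,0],.01,m)[:,:2]*1000; (x,y),wh,a=cv2.minAreaRect(P.astype(np.float32))
        if 1800<wh[0]*wh[1]<4500 and 500<x<620 and -310<y<-80: print("bay",round(x,1),round(y,1),np.round(wh,1),round(a,1))
E
python3 - <<'E'
from h import *
m=camera_model("wrist"); im=cv2.imread("pics/w1.png"); bays(im,m)
# holder plate corners/white contour
g=cv2.inRange(im,(150,150,150),(255,255,255))
for px in [(254,92),(254,228),(518,228),(287,143),(336,143),(336,221),(287,221)]: print(px,ray("wrist",px,.01,m)[0,:2],ray("wrist",px,.038,m)[0,:2])
E
```

```text
bay 553.3 -268.7 [43.1 68.8] 89.1
bay 554.3 -193.0 [44.8 68.9] 89.8
(254, 92) [ 0.6357 -0.0672] [ 0.6339 -0.072 ]
(254, 228) [ 0.5053 -0.0613] [ 0.5153 -0.0666]
(518, 228) [ 0.505  -0.3265] [ 0.515  -0.3079]
(287, 143) [ 0.5898 -0.0962] [ 0.5922 -0.0984]
(336, 143) [ 0.5898 -0.1423] [ 0.5921 -0.1403]
(336, 221) [ 0.5126 -0.1436] [ 0.5219 -0.1415]
(287, 221) [ 0.5126 -0.0946] [ 0.522 -0.097]
```

Call:
send_rows --moves '[[[0, 0, 0, -2, 0, -4, 0.3], [0, 0, 0, -2, 0, -4, 0.3], [0, 0, -8.57, 0, 0, 0, 0.3], [0, 0, -8.57, 0, 0, 0, 0.3], [0, 0, -8.57, 0, 0, 0, 0.3]]]'

```text
time_s: 3.65
position: [0.5098, -0.1192, 0.2382]
tcp_rot: [[0.899, 0.438, 0.001], [0.438, -0.899, -0.001], [0.001, 0.001, -1.0]]
force: [-0.4, -0.5, -0.7]
opening: 0.646
```

Call:
send_rows --moves '[[[0, 0, -8.57, 0, 0, 0, 0.3], [0, 0, -8.57, 0, 0, 0, 0.3], [0, 0, -8.57, 0, 0, 0, 0.3], [0, 0, -8.57, 0, 0, 0, 0.3], [0, 0, -8.57, 0, 0, 0, 0.3]]]'

```text
time_s: 4.15
position: [0.5098, -0.1191, 0.2376]
tcp_rot: [[0.361, 0.933, 0.0], [0.933, -0.361, 0.0], [0.0, -0.0, -1.0]]
force: [-0.3, 0.2, 0.6]
opening: 0.649
```

Call:
send_rows --moves '[[[0, 0, -8.57, 0, 0, 0, 0.3], [0, 0, -8.57, 0, 0, 0, 0.3], [0, 0, -8.57, 0, 0, 0, 0.3], [0, 0, -8.57, 0, 0, 0, 0.3], [0, 0, -8.57, 0, 0, 0, 0.3]]]'

```text
time_s: 4.65
position: [0.5097, -0.1191, 0.2376]
tcp_rot: [[-0.37, 0.929, -0.0], [0.929, 0.37, 0.0], [0.0, -0.0, -1.0]]
force: [-0.0, -0.4, -0.8]
opening: 0.649
```

Call:
send_rows --moves '[[[0, 0, -8.57, 0, 0, 0, 0.3], [0, 0, -8.57, 0, 0, 0, 0.3], [0, 0, -8.57, 0, 0, 0, 0.3], [0, 0, -8.57, 0, 0, 0, 0.3], [0, 0, -8.57, 0, 0, 0, 0.3]]]'

```text
time_s: 5.15
position: [0.5097, -0.1191, 0.2376]
tcp_rot: [[-0.903, 0.43, -0.0], [0.43, 0.903, 0.0], [0.0, 0.0, -1.0]]
force: [0.5, 0.2, -0.3]
opening: 0.645
```

Call:
send_rows --moves '[[[0, 0, -8.57, 0, 0, 0, 0.3], [0, 0, -8.57, 0, 0, 0, 0.3], [0, 0, -8.57, 0, 0, 0, 0.3], [0, 0, 0, -2.2, 0.1, 4, 0.3], [0, 0, 0, -2.2, 0.1, 4, 0.3]]]'

```text
time_s: 5.65
position: [0.5555, -0.1178, 0.1584]
tcp_rot: [[-1.0, 0.002, 0.005], [0.002, 1.0, -0.002], [-0.005, -0.002, -1.0]]
force: [0.9, 0.3, -0.1]
opening: 0.648
```

Run:
```python
from h import *
st(); m=camera_model("wrist"); im=capture("wrist"); cv2.imwrite("pics/w2.png",im); bays(im,m)
for r in regions_of("wrist","spent0"): print(r["p"],r["mask"].sum(),np.round(rect("wrist",r["mask"],.038,m),1))
```

```text
t 5.65 tcp [ 0.5555 -0.1178  0.1584] op 0.648 F [ 0.9  0.3 -0.1] q [ -23.2   30.5   94.2    0.    55.  -113.1]
[[-1.0, 0.002, 0.005], [0.002, 1.0, -0.002], [-0.005, -0.002, -1.0]]
bay 555.5 -192.6 [42.5 66.9] 89.4
bay 554.3 -267.6 [39.7 66.9] 89.1
0.59 27074 [ 555.3 -194.   253.4  106.6   89.1]
0.58 2324 [ 553.7 -118.1   67.1   39.4   -1.1]
```

View pics/w2.png

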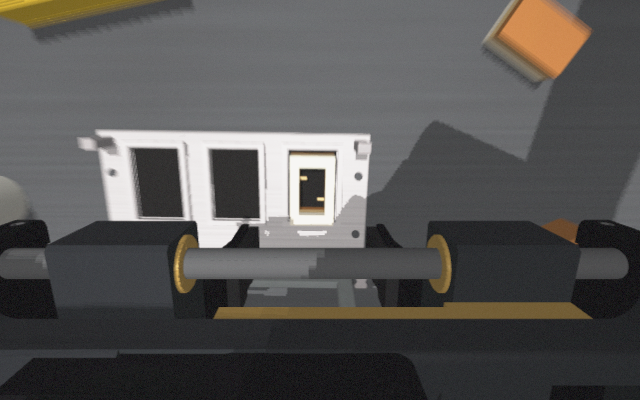

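The view is now from the robot side: spent block at (312,188), empty bays at (237,183) and (160,183). The holder yaw is about −0.9°. I'll descend and grip.

Call:
send_rows --moves '[[[0, 0, 0, 0, 0, 4, 0.3], [0, 0, 0, 0, 0, 4, 0.3], [0, 0, 0, 0, 0, 3.5, 0.3], [0, 0, 0, 0, 0, 2.2, 0.3], [0, 0, 0, 0, 0, 0, 0.3]]]'

```text
time_s: 6.25
position: [0.5519, -0.1165, 0.0192]
tcp_rot: [[-1.0, 0.001, -0.005], [0.001, 1.0, 0.002], [0.005, 0.002, -1.0]]
force: [-0.7, 0.6, -0.1]
opening: 0.653
```

Call:
send_rows --moves '[[[0, 0, 0, 0, 0, 0, -1], [0, 0, 0, 0, 0, 0, -1], [0, 0, 0, 0, 0, 0, -1], [0, 0, 0, 0, 0, 0, -1], [0, 0, 0, 0, 0, 0, -1]]]'

```text
time_s: 6.75
position: [0.5552, -0.1175, 0.0225]
tcp_rot: [[-1.0, 0.001, 0.003], [0.001, 1.0, -0.002], [-0.003, -0.002, -1.0]]
force: [0.6, -1.0, 7.4]
opening: 0.458
```

Call:
send_rows --moves '[[[0, 0, 0, 0, 0, -2, -1], [0, 0, 0, 0, 0, -3, -1], [0, 0, 0, 0, 0, -3, -1], [0, 0, 0, 0, 0, -2, -1], [0, 0, 0, 0, 0, 0, -1]]]'

```text
time_s: 7.25
position: [0.5561, -0.1178, 0.1241]
tcp_rot: [[-1.0, 0.001, 0.007], [0.001, 1.0, -0.003], [-0.007, -0.003, -1.0]]
force: [-0.2, 0.1, -0.6]
opening: 0.458
```

Call:
send_rows --moves '[[[0, 0, 0, 3.6, -3.1, 0, -1], [0, 0, 0, 3.6, -3.1, 0, -1], [0, 0, 0, 3.6, -3.1, 0, -1], [0, 0, 0, 3.6, -3.1, 0, -1], [0, 0, 0, 3.6, -3.1, 0, -1]]]'

```text
time_s: 7.75
position: [0.372, -0.2722, 0.1199]
tcp_rot: [[-1.0, 0.0, -0.001], [0.0, 1.0, 0.001], [0.001, 0.001, -1.0]]
force: [0.3, -0.7, -1.0]
opening: 0.46
```

Call:
send_rows --moves '[[[0, 0, 0, 3.4, -3.1, 0, -1], [0, 0, 0, 0, 0, 0, -1], [0, 0, 0, 0, 0, 4, -1], [0, 0, 0, 0, 0, 4, -1], [0, 0, 0, 0, 0, 0, -1]]]'

```text
time_s: 8.25
position: [0.3375, -0.299, 0.0358]
tcp_rot: [[-1.0, 0.002, -0.007], [0.002, 1.0, 0.011], [0.007, 0.011, -1.0]]
force: [-0.3, 2.4, -0.1]
opening: 0.455
```

Call:
send_rows --moves '[[[0, 0, 0, 0, 0, 0, 0.3], [0, 0, 0, 0, 0, 0, 0.3], [0, 0, 0, 0, 0, 0, 0.3], [0, 0, 0, 0, 0, -4, 0.3], [0, 0, 0, 0, 0, -4, 0.3]]]'

```text
time_s: 8.75
position: [0.3396, -0.3023, 0.122]
tcp_rot: [[-1.0, 0.001, -0.0], [0.001, 1.0, 0.001], [0.0, 0.001, -1.0]]
force: [0.4, -0.6, -0.8]
opening: 0.643
```

Run:
```python
from h import *
st(); m=camera_model("top"); im=capture("top"); cv2.imwrite("pics/t2.png",im)
for n,z in [("spent0",.03),("block0",.03)]:
    for r in regions_of("top",n): print(n,round(r["p"],2),r["mask"].sum(),np.round(rect("top",r["mask"],z,m),1))
    for r in spot_in("top",n): print("   spot",round(r["p"],2),np.round(r["location"],3))
```

```text
t 8.75 tcp [ 0.3396 -0.3023  0.122 ] op 0.643 F [ 0.4 -0.6 -0.8] q [ -55.8   27.2  111.6    0.    41.3 -145.8]
[[-1.0, 0.001, -0.0], [0.001, 1.0, 0.001], [0.0, 0.001, -1.0]]
spent0 0.48 154 [ 363.6 -300.7   45.2   27.6   80.4]
   spot 0.66 [ 0.364 -0.304  0.026]
block0 0.88 336 [619.4 114.6  66.7  37.2 -62.5]
block0 0.75 334 [567.  314.5  77.   33.2  56.7]
block0 0.62 411 [425.5  72.7  67.1  43.3  58.5]
block0 0.6 659 [ 575.  -452.8   94.2   58.1  -72.1]
   spot 0.84 [0.429 0.071 0.03 ]
   spot 0.79 [0.569 0.317 0.043]
   spot 0.72 [0.618 0.116 0.038]
```

Call:
send_rows --moves '[[[0, 0, -6.9, 0, 0, -2.2, 1], [0, 0, -6.9, 0, 0, -2.2, 1], [0, 0, -6.9, 0, 0, -2.2, 1], [0, 0, -6.9, 0, 0, -2.2, 1], [0, 0, 0, -4, 2.2, 0, 1]]]'

```text
time_s: 9.5
position: [0.3904, -0.2498, 0.206]
tcp_rot: [[-0.903, -0.428, -0.034], [-0.426, 0.904, -0.039], [0.047, -0.02, -0.999]]
force: [0.9, 0.4, -0.7]
opening: 0.974
```

Call:
send_rows --moves '[[[0, 0, 0, -4, 2.2, 0, 1], [0, 0, 0, -4, 2.2, 0, 1], [0, 0, 0, -4, 2.2, 0, 1], [0, 0, 0, -4, 2.2, 0, 1], [0, 0, 0, -4, 2.2, 0, 1]]]'

```text
time_s: 10.0
position: [0.5216, -0.0601, 0.1916]
tcp_rot: [[-0.902, -0.43, -0.041], [-0.429, 0.903, -0.032], [0.051, -0.012, -0.999]]
force: [-0.1, -1.4, 0.2]
opening: 1.002
```

Call:
send_rows --moves '[[[0, 0, 0, -4, 2.2, 1, 1], [0, 0, 0, -4, 2.2, 1, 1], [0, 0, 0, -4, 2.2, 1, 1], [0, 0, 0, -4, 2.2, 1, 1], [0, 0, 0, -4, 2.2, 0, 1]]]'

```text
time_s: 10.5
position: [0.6519, 0.1232, 0.1381]
tcp_rot: [[-0.902, -0.43, -0.045], [-0.429, 0.903, -0.033], [0.055, -0.011, -0.998]]
force: [0.8, -0.5, -0.9]
opening: 0.999
```

```bash
cat >> h.py <<'E'
from scipy.spatial.transform import Rotation as Ro
def go(R,p):
    s=readout.read_state(); R0=np.array(s["tcp_rot"]); R=np.array(R)
    rv=Ro.from_matrix(R0.T@R).as_rotvec(degrees=True)
    print("turn",np.round(rv,2),"rows",round(np.linalg.norm(rv)/8.5,1),"then shift cm",np.round(R.T@(np.array(p)-s["position"])*100,2),"; shift before turn",np.round(R0.T@(np.array(p)-s["position"])*100,2))
def frame(zax,yax):
    z=np.array(zax,float);z/=np.linalg.norm(z); y=np.array(yax,float); y-=z*(y@z); y/=np.linalg.norm(y)
    return np.c_[np.cross(y,z),y,z]
E
python3 - <<'E'
from h import *
st(); m=camera_model("wrist"); im=capture("wrist"); cv2.imwrite("pics/w3.png",im)
for r in spot_in("wrist","block0"): print(r)
for r in regions_of("wrist","block0"): print(r["p"],r["mask"].sum(),np.round(rect("wrist",r["mask"],.04,m),1))
E
```

```text
t 10.5 tcp [0.6519 0.1232 0.1381] op 0.999 F [ 0.8 -0.5 -0.9] q [   1.9   39.7   78.    -2.    64.9 -112.6]
[[-0.902, -0.43, -0.045], [-0.429, 0.903, -0.033], [0.055, -0.011, -0.998]]
{'location': [0.5606, 0.3025, 0.0399], 'p': 0.91}
{'location': [0.615, 0.1167, 0.0431], 'p': 0.65}
{'location': [0.6187, -0.095, 0.0063], 'p': 0.43}
0.9 2844 [618.3 117.2  63.7  29.7 -62.8]
0.77 3187 [563.6 298.   62.   46.3  54.5]
```

View pics/w3.png

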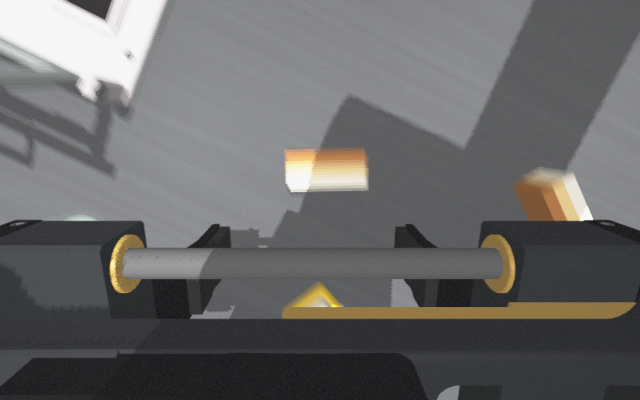

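The picture shows block A at (326,170): brown side towards the robot, enamel facing +u. Block B is at (553,195).

Run:
```python
from h import *
a=np.radians(-62.8); e=np.array([np.cos(a),np.sin(a),0]); u=np.array([-e[1],e[0],0]); z=np.array([0,0,1])
d=(-u-z)/2**.5; R=frame(d,-e); print(R,u)
c=np.array([.6183,.1172,.02])+.006*d
go(R,c-.09*d)
```

```text
[[-0.6289 -0.4571 -0.6289]
 [-0.3232  0.8894 -0.3232]
 [ 0.7071 -0.     -0.7071]] [0.8894 0.4571 0.    ]
turn [-0.02 42.08 -1.73] rows 5.0 then shift cm [-6.02  0.99  2.47] ; shift before turn [-2.78  1.13  5.85]
```

Call:
send_rows --moves '[[[0, 7, -0.3, 0, 0, 0, 1], [0, 7, -0.3, 0, 0, 0, 1], [0, 7, -0.3, 0, 0, 0, 1], [0, 7, -0.3, 0, 0, 0, 1], [0, 7, -0.3, 0, 0, 0, 1]]]'

```text
time_s: 11.15
position: [0.6528, 0.1201, 0.142]
tcp_rot: [[-0.704, -0.45, -0.55], [-0.351, 0.893, -0.281], [0.618, -0.004, -0.786]]
force: [0.0, 0.2, 0.6]
opening: 0.998
```

Call:
send_rows --moves '[[[0, 7, -0.3, 0, 0, 0, 1], [0, 0, 0, -2, 0.33, 0.8, 1], [0, 0, 0, -2, 0.33, 0.8, 1], [0, 0, 0, -2, 0.33, 0.8, 1], [0, 0, 0, 0, 0, 0, 1]]]'

```text
time_s: 11.65
position: [0.6694, 0.1411, 0.0778]
tcp_rot: [[-0.626, -0.454, -0.633], [-0.321, 0.891, -0.321], [0.71, 0.002, -0.704]]
force: [-0.3, 0.9, -0.4]
opening: 0.999
```

Run:
```python
from h import *
a=np.radians(-62.8); e=np.array([np.cos(a),np.sin(a),0]); u=np.array([-e[1],e[0],0]); z=np.array([0,0,1])
d=(-u-z)/2**.5; R=frame(d,-e)
c=np.array([.6183,.1172,.02])+.006*d
st();go(R,c)
m=camera_model("wrist"); im=capture("wrist"); cv2.imwrite("pics/w4.png",im)
for r in regions_of("wrist","block0"): print(r["p"],r["mask"].sum(),np.round(rect("wrist",r["mask"],.04,m),1))
```

```text
t 11.65 tcp [0.6694 0.1411 0.0778] op 0.999 F [-0.3  0.9 -0.4] q [   8.4   66.8   38.4  -14.8  117.7 -110.4]
[[-0.626, -0.454, -0.633], [-0.321, 0.891, -0.321], [0.71, 0.002, -0.704]]
turn [ 0.22 -0.25 -0.04] rows 0.0 then shift cm [-0.11  0.21  8.67] ; shift before turn [-0.14  0.18  8.67]
0.93 5002 [627.7 121.7  63.9  46.  -62.9]
0.68 2840 [455.9  84.9  83.6  58.3  57.9]
0.67 337 [546.7 295.1  26.2  11.4 -58.9]
0.57 20377 [ 584.9 -148.5  248.4  147.    89.3]
```

Call:
send_rows --moves '[[[0, 0, 0, 0, 0.1, 3, 1], [0, 0, 0, 0, 0.1, 3, 1], [0, 0, 0, 0, 0, 1.6, 1], [0, 0, 0, -0.1, 0, 1, 1], [0, 0, 0, 0, 0, 0, 1]]]'

```text
time_s: 12.25
position: [0.6169, 0.1156, 0.0214]
tcp_rot: [[-0.632, -0.454, -0.628], [-0.321, 0.891, -0.321], [0.705, -0.001, -0.709]]
force: [-0.4, 0.6, 0.2]
opening: 0.998
```

Call:
send_rows --moves '[[[0, 0, 0, 0, 0, 0, -1], [0, 0, 0, 0, 0, 0, -1], [0, 0, 0, 0, 0, 0, -1], [0, 0, 0, 0, 0, 0, -1], [0, 0, 0, 0, 0, 0, -1]]]'

```text
time_s: 12.75
position: [0.6182, 0.1167, 0.0212]
tcp_rot: [[-0.633, -0.455, -0.626], [-0.322, 0.891, -0.321], [0.704, -0.002, -0.71]]
force: [1.3, 0.4, 1.9]
opening: 0.735
```

Call:
send_rows --moves '[[[0, 0, 0, 1, 0, -1, -1], [0, 0, 0, 2, 0, -2, -1], [0, 0, 0, 2.5, 0, -2.5, -1], [0, 0, 0, 2.5, 0, -2.5, -1], [0, 0, 0, 0, 0, 0, -1]]]'

```text
time_s: 13.25
position: [0.62, 0.1168, 0.1402]
tcp_rot: [[-0.64, -0.455, -0.62], [-0.322, 0.891, -0.321], [0.698, -0.005, -0.716]]
force: [0.8, 0.3, 0.0]
opening: 0.732
```

Run:
```python
from h import *
st()
# planar fit of arm from logged states (tool pitch included): r,z of TCP in arm plane
D=[([-86.66,30.279,82.154,0,67.688],[.147,-.607,.222]),([-23.7,30.3,94.8,0,54.9],[.5493,-.1203,.1578]),([-55.8,27.2,111.6,0,41.3],[.3396,-.3023,.122])]
```

```text
t 13.25 tcp [0.62   0.1168 0.1402] op 0.732 F [0.8 0.3 0. ] q [   7.2   57.3   51.2  -15.1  113.2 -110.3]
[[-0.64, -0.455, -0.62], [-0.322, 0.891, -0.321], [0.698, -0.005, -0.716]]
```

Call:
send_rows --moves '[[[0, 0, 0, 2.3, 3.3, 0.1, -1], [0, 0, 0, 2.3, 3.3, 0.1, -1], [-5.76, 0, 5.89, 0, 0, 0, -1], [-5.76, 0, 5.89, 0, 0, 0, -1], [-5.76, 0, 5.89, 0, 0, 0, -1]]]'

```text
time_s: 13.75
position: [0.5566, 0.1607, 0.1644]
tcp_rot: [[-0.71, -0.036, -0.703], [-0.023, 0.999, -0.029], [0.704, -0.005, -0.71]]
force: [-0.8, -0.6, -1.2]
opening: 0.732
```

Call:
send_rows --moves '[[[-5.76, 0, 5.89, 0, 0, 0, -1], [-5.76, 0, 5.89, 0, 0, 0, -1], [-5.76, 0, 5.89, 0, 0, 0, -1], [-5.76, 0, 5.89, 0, 0, 0, -1], [-5.76, 0, 5.89, 0, 0, 0, -1]]]'

```text
time_s: 14.25
position: [0.557, 0.1593, 0.1641]
tcp_rot: [[-0.549, 0.632, -0.546], [0.456, 0.775, 0.438], [0.701, -0.008, -0.714]]
force: [-1.0, -0.1, -2.2]
opening: 0.734
```

Call:
send_rows --moves '[[[-5.76, 0, 5.89, 0, 0, 0, -1], [-5.76, 0, 5.89, 0, 0, 0, -1], [-5.76, 0, 5.89, 0, 0, 0, -1], [-5.76, 0, 5.89, 0, 0, 0, -1], [-5.76, 0, 5.89, 0, 0, 0, -1]]]'

```text
time_s: 14.75
position: [0.5568, 0.159, 0.1643]
tcp_rot: [[-0.114, 0.986, -0.121], [0.709, 0.166, 0.686], [0.696, -0.008, -0.718]]
force: [0.4, 0.2, -1.8]
opening: 0.729
```

Run:
```python
from h import *
s=st()
# level target: tool y horizontal
R=np.array(s["tcp_rot"]); y=R[:,1].copy(); y[2]=0; y/=np.linalg.norm(y); x=np.array([R[0,0],R[1,0],0]); 
w=np.cross([0,0,1],y)
for sg in (1,-1):
    d=(sg*w-np.array([0,0,1]))/2**.5; print(sg,np.round(d,3)); go(frame(d,y),np.array(s["position"]))
```

```text
t 14.75 tcp [0.5568 0.159  0.1643] op 0.729 F [ 0.4  0.2 -1.8] q [-15.6  39.1  92.9  40.5  75.1 -45.5]
[[-0.114, 0.986, -0.121], [0.709, 0.166, 0.686], [0.696, -0.008, -0.718]]
1 [-0.118  0.697 -0.707]
turn [-0.32  0.88 -0.32] rows 0.1 then shift cm [0. 0. 0.] ; shift before turn [0. 0. 0.]
-1 [ 0.118 -0.697 -0.707]
turn [ -0.5  -89.12   0.  ] rows 10.5 then shift cm [0. 0. 0.] ; shift before turn [0. 0. 0.]
```

Call:
send_rows --moves '[[[0, -8.1, 0, 0, 0, 0, -1], [0, -8.1, 0, 0, 0, 0, -1], [0, -8.1, 0, 0, 0, 0, -1], [0, -8.1, 0, 0, 0, 0, -1], [0, -8.1, 0, 0, 0, 0, -1]]]'

```text
time_s: 15.25
position: [0.5568, 0.1594, 0.1656]
tcp_rot: [[-0.171, 0.985, -0.016], [0.983, 0.172, 0.056], [0.058, -0.006, -0.998]]
force: [-1.4, -0.1, -1.6]
opening: 0.733
```

Call:
send_rows --moves '[[[0, -8.1, 0, 0, 0, 0, -1], [0, -8.1, 0, 0, 0, 0, -1], [0, -8.1, 0, 0, 0, 0, -1], [0, -8.1, 0, 0, 0, 0, -1], [0, -8.1, 0, 0, 0, 0, -1]]]'

```text
time_s: 15.75
position: [0.5567, 0.1604, 0.1655]
tcp_rot: [[-0.141, 0.985, 0.1], [0.785, 0.173, -0.595], [-0.604, -0.005, -0.797]]
force: [-0.3, -0.7, -1.1]
opening: 0.736
```

Call:
send_rows --moves '[[[0, -8.1, 0, 0, 0, 0, -1], [0, 0, 0, 0, 0, 0, -1], [0, 0, 0, 3, 0, 3, -1], [0, 0, 0, 3, 0, 3, -1], [0, 0, 0, 0, 0, 0, -1]]]'

```text
time_s: 16.25
position: [0.5525, 0.1577, 0.0745]
tcp_rot: [[-0.134, 0.985, 0.107], [0.696, 0.17, -0.697], [-0.705, -0.019, -0.709]]
force: [-1.0, -0.6, -1.6]
opening: 0.73
```

Run:
```python
from h import *
s=st()
R=np.array(s["tcp_rot"]); y=R[:,1].copy(); y[2]=0; y/=np.linalg.norm(y)
w=np.cross([0,0,1],y); d=(-w-np.array([0,0,1]))/2**.5
p=np.array(s["position"]); p[2]=.016; go(frame(d,y),p)
for c in ("top",): cv2.imwrite("pics/s5.png",capture(c)[100:300,150:450])
```

```text
t 16.25 tcp [0.5525 0.1577 0.0745] op 0.73 F [-1.  -0.6 -1.6] q [ 25.5  49.5  87.8 -47.   67.5  43.8]
[[-0.134, 0.985, 0.107], [0.696, 0.17, -0.697], [-0.705, -0.019, -0.709]]
turn [-0.78 -0.14  0.77] rows 0.1 then shift cm [4.14 0.   4.14] ; shift before turn [4.13 0.11 4.15]
```

Call:
send_rows --moves '[[[-0.7, 0, 0.7, 1.5, 0, 1.5, -1], [0, 0, 0, 1.5, 0, 1.5, -1], [0, 0, 0, 0.6, 0, 0.6, -1], [0, 0, 0, 0.4, 0, 0.4, -1], [0, 0, 0, 0, 0, 0, -1]]]'

```text
time_s: 16.8
position: [0.5572, 0.1599, 0.0247]
tcp_rot: [[-0.114, 0.985, 0.13], [0.699, 0.172, -0.694], [-0.706, 0.012, -0.708]]
force: [0.5, -0.2, -1.3]
opening: 0.731
```

Call:
send_rows --moves '[[[0, 0, 0, 0, 0, 0, 1], [0, 0, 0, 0, 0, 0, 1], [0, 0, 0, 0, 0, 0, 1], [0, 0, 0, 0, 0, 0, 1], [0, 0, 0, 0, 0, 0, 1]]]'

```text
time_s: 17.3
position: [0.5565, 0.1599, 0.0236]
tcp_rot: [[-0.115, 0.985, 0.129], [0.699, 0.173, -0.694], [-0.706, 0.01, -0.708]]
force: [-0.7, -0.5, 1.4]
opening: 0.99
```

Call:
send_rows --moves '[[[0, 0, 0, 0, 0, -3, 1], [0, 0, 0, 0, 0, -4, 1], [0, 0, 0, 0, 0, -5, 1], [0, 0, 0, 0, 0, -5, 1], [0, 0, 0, 0, 0, 0, 1]]]'

```text
time_s: 17.8
position: [0.5367, 0.284, 0.1488]
tcp_rot: [[-0.111, 0.984, 0.14], [0.703, 0.178, -0.688], [-0.702, 0.022, -0.712]]
force: [0.1, -0.1, 0.4]
opening: 0.999
```

Run:
```python
from h import *
s=st(); m=camera_model("wrist"); im=capture("wrist"); cv2.imwrite("pics/w6.png",im)
for r in spot_in("wrist","block0"): print(r)
for r in regions_of("wrist","block0"): print(r["p"],r["mask"].sum(),np.round(rect("wrist",r["mask"],.028,m),1))
```

```text
t 17.8 tcp [0.5367 0.284  0.1488] op 0.999 F [ 0.1 -0.1  0.4] q [ 35.9  46.6  77.1 -40.4  81.2  41.7]
[[-0.111, 0.984, 0.14], [0.703, 0.178, -0.688], [-0.702, 0.022, -0.712]]
{'location': [0.5643, 0.3237, 0.0402], 'p': 0.82}
{'location': [0.5552, 0.1755, 0.0286], 'p': 0.7}
{'location': [0.4255, 0.0909, 0.0264], 'p': 0.64}
0.94 7306 [564.8 318.3  75.1  51.4  55.2]
0.71 1942 [428.7  96.8 106.5  54.5  58.9]
0.56 2662 [554.9 175.5  75.2  64.6 -81. ]
```

View pics/w6.png

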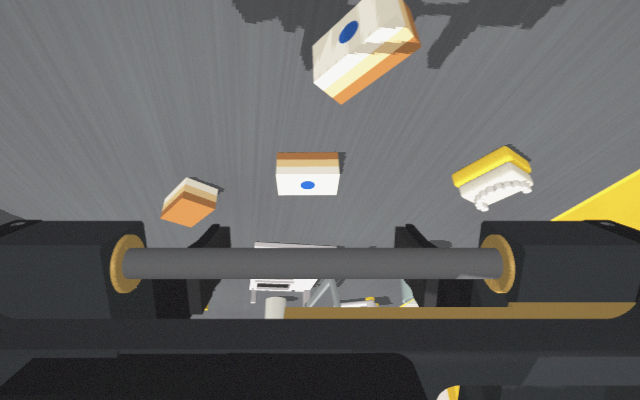

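Image is upside-down here (camera under the tilted hand). Block A at (308,180) now lies enamel-up with the blue dot on top. Next I square up above it to regrip across the 40 mm sides.

Run:
```python
from h import *
a=np.radians(10.2); y=[-np.sin(a),np.cos(a),0]
go(frame([0,0,-1],y),[.556,.160,.15])
```

```text
turn [-34.87  35.49 -85.36] rows 11.6 then shift cm [ -0.1  -11.96  -0.67] ; shift before turn [-8.94  0.16  7.98]
```

Call:
send_rows --moves '[[[-2.91, 2.96, -7.11, 0, 0, 0, 0.3], [-2.91, 2.96, -7.11, 0, 0, 0, 0.3], [-2.91, 2.96, -7.11, 0, 0, 0, 0.3], [-2.91, 2.96, -7.11, 0, 0, 0, 0.3], [-2.91, 2.96, -7.11, 0, 0, 0, 0.3]]]'

```text
time_s: 18.45
position: [0.5329, 0.2758, 0.1416]
tcp_rot: [[-0.707, 0.668, 0.234], [0.553, 0.728, -0.406], [-0.441, -0.158, -0.883]]
force: [-0.4, -0.4, 0.1]
opening: 0.68
```

Call:
send_rows --moves '[[[-2.91, 2.96, -7.11, 0, 0, 0, 0.3], [-2.91, 2.96, -7.11, 0, 0, 0, 0.3], [-2.91, 2.96, -7.11, 0, 0, 0, 0.3], [-2.91, 2.96, -7.11, 0, 0, 0, 0.3], [-2.91, 2.96, -7.11, 0, 0, 0, 0.3]]]'

```text
time_s: 18.95
position: [0.5327, 0.2757, 0.1418]
tcp_rot: [[-0.992, 0.077, 0.104], [0.067, 0.993, -0.096], [-0.111, -0.088, -0.99]]
force: [0.1, -0.6, 0.0]
opening: 0.652
```

Call:
send_rows --moves '[[[-2.91, 2.96, -7.11, 0, 0, 0, 0.3], [-2.91, 2.96, -7.11, 0, 0, 0, 0.3], [0, 0, 0, 0, -4, 0, 0.3], [0, 0, 0, 0, -4, 0, 0.3], [0, 0, 0, 0, -4, 0, 0.3]]]'

```text
time_s: 19.45
position: [0.5534, 0.1568, 0.1416]
tcp_rot: [[-0.985, -0.17, -0.002], [-0.17, 0.985, -0.001], [0.002, -0.001, -1.0]]
force: [0.0, 0.7, -0.0]
opening: 0.652
```

Call:
send_rows --moves '[[[0, 0, 0, 0, 0, 0, 0.3], [0, 0, 0, 0, 0, 0, 0.3], [0, 0, 0, 0, 0, 0, 0.3], [0, 0, 0, 0, 0, 0, 0.3], [0, 0, 0, 0, 0, 0, 0.3]]]'

```text
time_s: 19.95
position: [0.5545, 0.1607, 0.1435]
tcp_rot: [[-0.985, -0.173, 0.003], [-0.173, 0.985, 0.0], [-0.003, -0.0, -1.0]]
force: [-0.1, -0.1, 0.3]
opening: 0.652
```

```bash
cat >> h.py <<'E'
def top_face(im,m,near,z=.028,cam="wrist"):
    "ivory top face: bright low-saturation contour nearest the given point"
    hsv=cv2.cvtColor(im,cv2.COLOR_BGR2HSV); k=cv2.inRange(hsv,(0,0,165),(180,70,255))
    b=None
    for c in cv2.findContours(k,0,cv2.CHAIN_APPROX_NONE)[0]:
        if cv2.contourArea(c)<400: continue
        P=ray(cam,c[:,0],z,m)[:,:2]*1000; (x,y),(w,h),a=cv2.minAreaRect(P.astype(np.float32))
        if w<h: w,h,a=h,w,a+90
        dd=np.hypot(x-near[0]*1000,y-near[1]*1000)
        if b is None or dd<b[0]: b=(dd,x,y,w,h,(a+90)%180-90)
    return b
E
python3 - <<'E'
from h import *
s=st(); m=camera_model("wrist"); im=capture("wrist"); cv2.imwrite("pics/w7.png",im)
for r in regions_of("wrist","block0"): print(r["p"],r["mask"].sum(),np.round(rect("wrist",r["mask"],.028,m),1))
print(top_face(im,m,(.556,.16)))
E
```

```text
t 19.95 tcp [0.5545 0.1607 0.1435] op 0.652 F [-0.1 -0.1  0.3] q [  5.1  32.4  93.4  -0.   54.  -94.9]
[[-0.985, -0.173, 0.003], [-0.173, 0.985, 0.0], [-0.003, -0.0, -1.0]]
0.93 3413 [555.1 158.5  67.4  39.7   8.9]
0.9 3507 [425.   77.7  69.9  40.2  58.1]
0.83 953 [544.2 296.1  50.1  24.  -80. ]
(np.float64(1.8383438431231731), 556.2511596679688, 158.17889404296875, 65.4139175415039, 40.449012756347656, 9.097771644592285)
```

Call:
send_rows --moves '[[[0, 0, 0, -0.1, -0.2, 4, 0.3], [0, 0, 0, 0, 0, 4, 0.3], [0, 0, 0, 0, 0, 3.5, 0.3], [0, 0, 0, 0, 0, 1.8, 0.3], [0, 0, 0, 0, 0, 0, 0.3]]]'

```text
time_s: 20.55
position: [0.5545, 0.1582, 0.0081]
tcp_rot: [[-0.985, -0.173, -0.003], [-0.173, 0.985, -0.0], [0.003, -0.0, -1.0]]
force: [-0.5, 0.0, 0.2]
opening: 0.65
```

Call:
send_rows --moves '[[[0, 0, 0, 0, 0, 0, -1], [0, 0, 0, 0, 0, 0, -1], [0, 0, 0, 0, 0, 0, -1], [0, 0, 0, 0, 0, 0, -1], [0, 0, 0, 0, 0, 0, -1]]]'

```text
time_s: 21.05
position: [0.5579, 0.1582, 0.0123]
tcp_rot: [[-0.985, -0.172, 0.006], [-0.172, 0.985, 0.0], [-0.006, -0.001, -1.0]]
force: [-0.6, 0.9, 5.5]
opening: 0.461
```

Call:
send_rows --moves '[[[0, 0, 0, 0, 0, -2, -1], [0, 0, 0, 0, 0, -4, -1], [0, 0, 0, 0, 0, -4, -1], [0, 0, 0, 0, 0, -4, -1], [0, 0, 0, 0, 0, 0, -1]]]'

```text
time_s: 21.55
position: [0.5602, 0.1583, 0.1566]
tcp_rot: [[-0.985, -0.172, 0.015], [-0.172, 0.985, 0.001], [-0.015, -0.002, -1.0]]
force: [0.1, -0.3, -1.6]
opening: 0.458
```

Run:
```python
from h import *
a=np.radians(-0.9); y=[-np.sin(a),np.cos(a),0]; st()
for b in ([.5538,-.2677],[.5549,-.1927],[.556,-.1177]): go(frame([0,0,-1],y),b+[.12])
```

```text
t 21.55 tcp [0.5602 0.1583 0.1566] op 0.458 F [ 0.1 -0.3 -1.6] q [  4.8  31.4  92.7  -0.   55.  -95.1]
[[-0.985, -0.172, 0.015], [-0.172, 0.985, 0.001], [-0.015, -0.002, -1.0]]
turn [-0.02  0.89 10.81] rows 1.3 then shift cm [ -0.03 -42.6    3.66] ; shift before turn [  8.02 -41.85   3.61]
turn [-0.02  0.89 10.81] rows 1.3 then shift cm [ -0.02 -35.1    3.66] ; shift before turn [  6.62 -34.48   3.62]
turn [-0.02  0.89 10.81] rows 1.3 then shift cm [ -0.01 -27.6    3.66] ; shift before turn [  5.22 -27.11   3.62]
```

Call:
send_rows --moves '[[[0, 0.4, 5.4, 0, 0, 0, -1], [0, 0.4, 5.4, 0, 0, 0, -1], [0, 0, 0, 0, -4.7, 0, -1], [0, 0, 0, 0, -4.7, 0, -1], [0, 0, 0, 0, -4.7, 0, -1]]]'

```text
time_s: 22.05
position: [0.553, 0.016, 0.15]
tcp_rot: [[-1.0, 0.014, -0.013], [0.014, 1.0, -0.001], [0.013, -0.001, -1.0]]
force: [1.2, -0.0, -1.3]
opening: 0.459
```

Call:
send_rows --moves '[[[0, 0, 0, 0, -4.7, 0, -1], [0, 0, 0, 0, -4.7, 0, -1], [0, 0, 0, 0, -4.7, 0, -1], [0, 0, 0, 0, -4.7, 0, -1], [0, 0, 0, 0, -4.7, 0, -1]]]'

```text
time_s: 22.55
position: [0.5492, -0.2195, 0.1501]
tcp_rot: [[-1.0, 0.016, -0.012], [0.016, 1.0, 0.0], [0.012, -0.0, -1.0]]
force: [0.5, 0.5, -0.9]
opening: 0.459
```

Call:
send_rows --moves '[[[0, 0, 0, 0, -4.7, 0, -1], [0, 0, 0, 0, 0, 3, -1], [0, 0, 0, 0, 0, 3, -1], [0, 0, 0, 0, 0, 2, -1], [0, 0, 0, 0, 0, 0, -1]]]'

```text
time_s: 23.05
position: [0.5456, -0.2633, 0.0672]
tcp_rot: [[-1.0, 0.017, -0.018], [0.016, 1.0, 0.004], [0.018, 0.004, -1.0]]
force: [0.3, 0.7, -0.9]
opening: 0.454
```

Call:
send_rows --moves '[[[0, 0, 0, 0, 0, 0, -1], [0, 0, 0, 0, 0, 0, -1], [0, 0, 0, 0, 0, 0, -1], [0, 0, 0, 0, 0, 0, -1], [0, 0, 0, 0, 0, 0, -1]]]'

```text
time_s: 23.55
position: [0.5492, -0.2653, 0.0721]
tcp_rot: [[-1.0, 0.016, -0.009], [0.016, 1.0, -0.002], [0.009, -0.002, -1.0]]
force: [0.3, 0.3, -1.2]
opening: 0.46
```

Run:
```python
from h import *
s=st(); m=camera_model("wrist"); im=capture("wrist"); cv2.imwrite("pics/w8.png",im)
a=np.radians(-0.9); y=[-np.sin(a),np.cos(a),0]
go(frame([0,0,-1],y),[.5554,-.2677,.0225]); bays(im,m)
zb=s["position"][2]-.0122+.028
for r in regions_of("wrist","block0"): print(r["p"],r["mask"].sum(),np.round(rect("wrist",r["mask"],zb,m),1))
```

```text
t 23.55 tcp [ 0.5492 -0.2653  0.0721] op 0.46 F [ 0.3  0.3 -1.2] q [ -36.1   40.5   90.6   -0.5   49.3 -124.8]
[[-1.0, 0.016, -0.009], [0.016, 1.0, -0.002], [0.009, -0.002, -1.0]]
turn [-0.11 -0.56  0.01] rows 0.1 then shift cm [-0.63 -0.24  4.94] ; shift before turn [-0.68 -0.23  4.94]
0.7 7860 [ 528.  -264.7   40.    33.9   88.8]
```

View pics/w8.png

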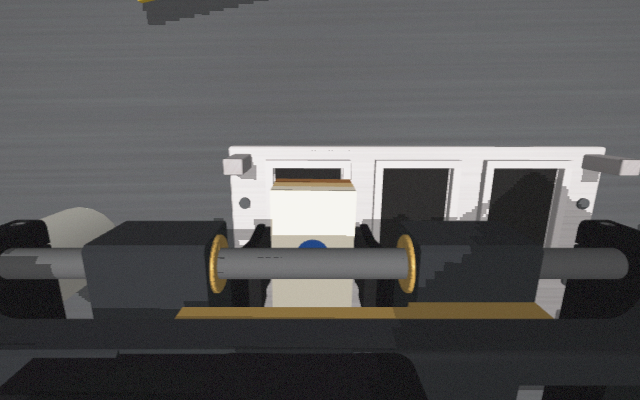

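The block is held enamel-up over bay0; its front edge is at row ~184, col 313.

Run:
```python
from h import *
m=camera_model("wrist"); zb=.0721-.0122+.028
im=cv2.imread("pics/w8.png"); print([ (r,im[r,300].tolist()) for r in range(174,194,1)])
for r in (182,185,187,189): print(r,ray("wrist",(313,r),zb,m)[0,:2], ray("wrist",(313,r),zb-.028,m)[0,:2])
print("bay0 front inner edge",ray("wrist",(313,168),.01,m)[0,:2])
print("bay1 x",ray("wrist",[(382,168),(447,168)],.01,m)[:,:2])
```

```text
[(174, [47, 46, 48]), (175, [46, 44, 49]), (176, [44, 46, 49]), (177, [46, 45, 46]), (178, [45, 57, 67]), (179, [51, 85, 126]), (180, [56, 89, 131]), (181, [48, 76, 109]), (182, [92, 131, 159]), (183, [106, 149, 172]), (184, [105, 146, 170]), (185, [106, 149, 172]), (186, [144, 167, 179]), (187, [158, 174, 183]), (188, [161, 174, 183]), (189, [163, 177, 186]), (190, [185, 205, 211]), (191, [240, 245, 246]), (192, [240, 245, 246]), (193, [240, 245, 246])]
182 [ 0.5122 -0.2644] [ 0.5178 -0.2644]
185 [ 0.5136 -0.2644] [ 0.5194 -0.2645]
187 [ 0.5146 -0.2644] [ 0.5205 -0.2645]
189 [ 0.5155 -0.2645] [ 0.5217 -0.2645]
bay0 front inner edge [ 0.5177 -0.2643]
bay1 x [[ 0.5184 -0.2165]
 [ 0.5191 -0.1714]]
```

Call:
send_rows --moves '[[[0, -0.5, 0, -0.6, -0.25, 0, -1], [0, 0, 0, 0, 0, 2, -1], [0, 0, 0, 0, 0, 1.5, -1], [0, 0, 0, 0, 0, 0.6, -1], [0, 0, 0, 0, 0, 0, -1]]]'

```text
time_s: 24.15
position: [0.5538, -0.2671, 0.0287]
tcp_rot: [[-1.0, 0.016, -0.004], [0.016, 1.0, 0.001], [0.004, 0.001, -1.0]]
force: [-0.4, 0.2, -0.6]
opening: 0.454
```

Call:
send_rows --moves '[[[0, 0, 0, 0, 0, 0.3, -1], [0, 0, 0, 0, 0, 0.3, -1], [0, 0, 0, 0, 0, 0, -1], [0, 0, 0, 0, 0, 0, -1], [0, 0, 0, 0, 0, 0, -1]]]'

```text
time_s: 24.65
position: [0.5549, -0.2679, 0.0246]
tcp_rot: [[-1.0, 0.016, -0.001], [0.016, 1.0, -0.002], [0.001, -0.002, -1.0]]
force: [-0.1, -0.7, -1.0]
opening: 0.45
```

Call:
send_rows --moves '[[[0, 0, 0, 0, 0, 0, 0], [0, 0, 0, 0, 0, 0, 0.1], [0, 0, 0, 0, 0, 0, 0.1], [0, 0, 0, 0, 0, 0, 0.1], [0, 0, 0, 0, 0, -3, 0.1]]]'

```text
time_s: 25.15
position: [0.5521, -0.266, 0.051]
tcp_rot: [[-1.0, 0.016, -0.009], [0.016, 1.0, 0.004], [0.009, 0.004, -1.0]]
force: [-0.8, -0.1, 0.6]
opening: 0.545
```

Call:
send_rows --moves '[[[0, 0, 0, 0, 0, -4, 0.1], [0, 0, 0, 0, 0, -4, 0.1], [0, 0, 0, 0, 4, -4, 0.3], [0, 0, 0, 0, 4, 0, 0.3], [0, 0, 0, 0, 0, 0, 0.3]]]'

```text
time_s: 25.65
position: [0.5556, -0.1877, 0.171]
tcp_rot: [[-1.0, 0.012, -0.002], [0.012, 1.0, 0.001], [0.002, 0.001, -1.0]]
force: [-0.6, 1.0, -0.4]
opening: 0.64
```

Run:
```python
from h import *
s=st(); m=camera_model("wrist"); im=capture("wrist"); cv2.imwrite("pics/w9.png",im); bays(im,m)
for r in regions_of("wrist","block0"): print(r["p"],r["mask"].sum(),np.round(rect("wrist",r["mask"],.038,m),1))
```

```text
t 25.65 tcp [ 0.5556 -0.1877  0.171 ] op 0.64 F [-0.6  1.  -0.4] q [ -29.6   30.9   90.6   -0.    58.6 -118.9]
[[-1.0, 0.012, -0.002], [0.012, 1.0, 0.001], [0.002, 0.001, -1.0]]
bay 617.2 -98.2 [84.6 32.7] 89.3
bay 555.7 -119.2 [44.4 68.1] 89.3
bay 553.7 -194.3 [43.8 67.9] 89.3
bay 552.8 -269.3 [44.1 67.9] 89.3
0.83 3275 [ 552.3 -264.9   66.3   44.9   -1.9]
0.62 5106 [427.9  57.2  75.2  53.6  58.8]
```

Run:
```python
from h import *
a=np.radians(55); go(frame([0,0,-1],[np.cos(a),np.sin(a),0]),[.565,.312,.16])
```

```text
turn [-0.13 -0.07 34.21] rows 4.0 then shift cm [28.15 41.75  0.98] ; shift before turn [-0.2  50.35  0.89]
```

Call:
send_rows --moves '[[[0, 0, 0, 0, 5, 0, 1], [0, 0, 0, 0, 5, 0, 1], [0, 0, 0, 0, 5, 0, 1], [0, 0, 0, 0, 5, 0, 1], [0, 0, 0, 0, 5, 0, 1]]]'

```text
time_s: 26.25
position: [0.5605, 0.0582, 0.1685]
tcp_rot: [[-1.0, 0.018, -0.002], [0.018, 1.0, -0.002], [0.002, -0.002, -1.0]]
force: [0.4, -0.1, -0.3]
opening: 0.97
```

Call:
send_rows --moves '[[[0, 0, 0, 0, 5, 0, 1], [0, 0, 0, 0, 5, 0, 1], [0, 0, 0, 0, 5, 0, 1], [0, 0, 0, 0, 5, 0, 1], [0, 0, 0, 0, 5, 0, 1]]]'

```text
time_s: 26.75
position: [0.5648, 0.3086, 0.168]
tcp_rot: [[-1.0, 0.017, -0.002], [0.017, 1.0, -0.002], [0.002, -0.002, -1.0]]
force: [1.0, 0.1, 0.9]
opening: 1.004
```

Call:
send_rows --moves '[[[0, 0, 6.85, 0, 0, 0, 1], [0, 0, 6.85, 0, 0, 0, 1], [0, 0, 6.85, 0, 0, 0, 1], [0, 0, 6.85, 0, 0, 0, 1], [0, 0, 6.85, 0, 0, 0, 1]]]'

```text
time_s: 27.25
position: [0.565, 0.3066, 0.1678]
tcp_rot: [[-0.814, 0.581, -0.003], [0.581, 0.814, -0.002], [0.001, -0.003, -1.0]]
force: [0.5, 0.1, -0.5]
opening: 0.998
```

Call:
send_rows --moves '[[[0, 0, 0, 0, 0, 0, 1], [0, 0, 0, 0, 0, 0, 1], [0, 0, 0, 0, 0, 0, 1], [0, 0, 0, 0, 0, 0, 1], [0, 0, 0, 0, 0, 0, 1]]]'

```text
time_s: 27.75
position: [0.5641, 0.3076, 0.1688]
tcp_rot: [[-0.818, 0.575, -0.002], [0.575, 0.818, -0.001], [0.001, -0.002, -1.0]]
force: [0.5, 0.7, -0.1]
opening: 0.999
```

Run:
```python
from h import *
s=st(); m=camera_model("wrist"); im=capture("wrist"); cv2.imwrite("pics/w10.png",im)
for r in regions_of("wrist","block0"): print(r["p"],r["mask"].sum(),np.round(rect("wrist",r["mask"],.04,m),1))
for r in spot_in("wrist","block0"): print(r)
```

```text
t 27.75 tcp [0.5641 0.3076 0.1688] op 0.999 F [ 0.5  0.7 -0.1] q [ 18.7  35.1  82.2  -0.   62.8 -36.2]
[[-0.818, 0.575, -0.002], [0.575, 0.818, -0.001], [0.001, -0.002, -1.0]]
0.89 2623 [564.6 319.9  65.1  35.3  54.9]
0.67 3405 [428.5  96.2  81.8  40.4  57.5]
{'location': [0.4258, 0.0847, 0.0286], 'p': 0.94}
{'location': [0.5641, 0.3197, 0.041], 'p': 0.86}
```

View pics/w10.png

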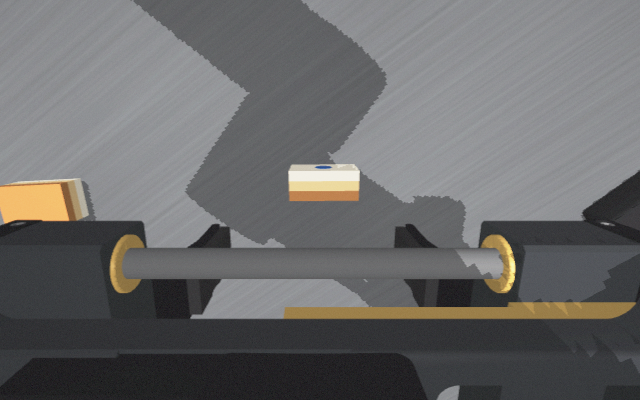

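Block B at (324,185): the enamel side with the dot faces up in the picture (+tool x), the brown side faces the bottom.

Run:
```python
from h import *
m=camera_model("wrist")
P=ray("wrist",[(289,170),(359,170),(359,200),(289,200)],.04,m); print(P, P.mean(0))
c=P.mean(0); c[2]=.02; a=np.radians(55.0); e=np.array([np.cos(a),np.sin(a),0]); u=np.array([-e[1],e[0],0]); z=np.array([0,0,1])
d=(-u-z)/2**.5; R=frame(d,e); print(c,d); go(R,c-.09*d)
```

```text
[[0.5371 0.3006 0.04  ]
 [0.5734 0.3523 0.04  ]
 [0.5969 0.337  0.04  ]
 [0.5597 0.2841 0.04  ]] [0.5668 0.3185 0.04  ]
[0.5668 0.3185 0.02  ] [ 0.5792 -0.4056 -0.7071]
turn [ -0.16 -45.05  -0.08] rows 5.3 then shift cm [10.81  1.04  1.25] ; shift before turn [6.76 1.04 8.53]
```

Call:
send_rows --moves '[[[0, -7.5, 0, 0, 0, 0, 1], [0, -7.5, 0, 0, 0, 0, 1], [0, -7.5, 0, 0, 0, 0, 1], [0, -7.5, 0, 0, 0, 0, 1], [0, -7.5, 0, 0, 0, 0, 1]]]'

```text
time_s: 28.4
position: [0.5643, 0.3084, 0.1702]
tcp_rot: [[-0.646, 0.575, 0.502], [0.455, 0.818, -0.351], [-0.613, 0.001, -0.79]]
force: [-0.6, -0.9, -0.4]
opening: 0.998
```

Call:
send_rows --moves '[[[0, -7.5, 0, 0, 0, 0, 1], [0, 0, 0, 3.6, 0.35, 0.4, 1], [0, 0, 0, 3.6, 0.35, 0.4, 1], [0, 0, 0, 3.6, 0.35, 0.4, 1], [0, 0, 0, 0, 0, 0, 1]]]'

```text
time_s: 28.9
position: [0.5111, 0.3562, 0.0799]
tcp_rot: [[-0.585, 0.573, 0.574], [0.402, 0.82, -0.408], [-0.704, -0.008, -0.71]]
force: [0.3, -0.1, -0.0]
opening: 1.001
```

Run:
```python
from h import *
st(); c=np.array([.5668,.3185,.021]); a=np.radians(55.0); e=np.array([np.cos(a),np.sin(a),0]); u=np.array([-e[1],e[0],0]); z=np.array([0,0,1])
d=(-u-z)/2**.5; R=frame(d,e); go(R,c)
```

```text
t 28.9 tcp [0.5111 0.3562 0.0799] op 1.001 F [ 0.3 -0.1 -0. ] q [ 44.2  46.8  95.8 -64.5  50.1  38.1]
[[-0.585, 0.573, 0.574], [0.402, 0.82, -0.408], [-0.704, -0.008, -0.71]]
turn [-0.3  -0.23  0.38] rows 0.1 then shift cm [-0.59  0.11  8.92] ; shift before turn [-0.63  0.15  8.91]
```

Call:
send_rows --moves '[[[0, 0, 0, -0.6, 0.1, 0, 1], [0, 0, 0, 0, 0, 3, 1], [0, 0, 0, 0, 0, 3, 1], [0, 0, 0, 0, 0, 2.8, 1], [0, 0, 0, 0, 0, 0, 1]]]'

```text
time_s: 29.4
position: [0.572, 0.3146, 0.0261]
tcp_rot: [[-0.577, 0.58, 0.575], [0.409, 0.815, -0.411], [-0.707, -0.002, -0.707]]
force: [-1.0, 0.5, 0.1]
opening: 1.002
```

Call:
send_rows --moves '[[[0, 0, 0, 0, 0, 0, -1], [0, 0, 0, 0, 0, 0, -1], [0, 0, 0, 0, 0, 0, -1], [0, 0, 0, 0, 0, 0, -1], [0, 0, 0, 0, 0, 0, -1]]]'

```text
time_s: 29.9
position: [0.5692, 0.3184, 0.0273]
tcp_rot: [[-0.579, 0.575, 0.578], [0.406, 0.818, -0.407], [-0.707, -0.001, -0.707]]
force: [-2.7, 1.3, 4.9]
opening: 0.731
```

Call:
send_rows --moves '[[[0, 0, 0, -1, 0, -1, -1], [0, 0, 0, -2, 0, -2, -1], [0, 0, 0, -2.5, 0, -2.5, -1], [0, 0, 0, -2.5, 0, -2.5, -1], [0, 0, 0, 0, 0, 0, -1]]]'

```text
time_s: 30.4
position: [0.5714, 0.3199, 0.1444]
tcp_rot: [[-0.575, 0.575, 0.583], [0.409, 0.818, -0.404], [-0.709, 0.007, -0.705]]
force: [-0.2, 0.0, -0.5]
opening: 0.734
```

Run:
```python
from h import *
s=st(); a=np.radians(35.0); e=np.array([np.cos(a),np.sin(a),0]); u=np.array([-e[1],e[0],0]); z=np.array([0,0,1])
d=(u-z)/2**.5; R=frame(d,e); print(d); go(R,s["position"])
```

```text
t 30.4 tcp [0.5714 0.3199 0.1444] op 0.734 F [-0.2  0.  -0.5] q [ 37.6  41.   94.  -62.9  49.4  28. ]
[[-0.575, 0.575, 0.583], [0.409, 0.818, -0.404], [-0.709, 0.007, -0.705]]
[-0.4056  0.5792 -0.7071]
turn [ 0.44 89.07 22.11] rows 10.8 then shift cm [0. 0. 0.] ; shift before turn [0. 0. 0.]
```

Call:
send_rows --moves '[[[0, 8.1, 2, 0, 0, 0, -1], [0, 8.1, 2, 0, 0, 0, -1], [0, 8.1, 2, 0, 0, 0, -1], [0, 8.1, 2, 0, 0, 0, -1], [0, 8.1, 2, 0, 0, 0, -1]]]'

```text
time_s: 30.9
position: [0.5688, 0.3183, 0.1391]
tcp_rot: [[-0.714, 0.693, 0.099], [0.696, 0.718, -0.001], [-0.072, 0.069, -0.995]]
force: [1.1, -1.4, -2.1]
opening: 0.731
```

Call:
send_rows --moves '[[[0, 8.1, 2, 0, 0, 0, -1], [0, 8.1, 2, 0, 0, 0, -1], [0, 8.1, 2, 0, 0, 0, -1], [0, 8.1, 2, 0, 0, 0, -1], [0, 8.1, 2, 0, 0, 0, -1]]]'

```text
time_s: 31.4
position: [0.5696, 0.3172, 0.1387]
tcp_rot: [[-0.486, 0.804, -0.344], [0.637, 0.595, 0.491], [0.599, 0.02, -0.801]]
force: [-0.1, -0.0, -2.2]
opening: 0.734
```

Call:
send_rows --moves '[[[0, 8.1, 2, 0, 0, 0, -1], [0, 0, 0, 0, 0, 0, -1], [0, 0, 0, -3, 0, 3, -1], [0, 0, 0, -3, 0, 3, -1], [0, 0, 0, 0, 0, 0, -1]]]'

```text
time_s: 31.9
position: [0.5644, 0.3169, 0.0482]
tcp_rot: [[-0.402, 0.817, -0.414], [0.586, 0.577, 0.57], [0.704, -0.014, -0.71]]
force: [-0.8, 0.0, -1.4]
opening: 0.736
```

Run:
```python
from h import *
s=st(); R=np.array(s["tcp_rot"]); y=R[:,1].copy(); y[2]=0; y/=np.linalg.norm(y)
w=np.cross([0,0,1],y); d=(w-np.array([0,0,1]))/2**.5
p=np.array(s["position"]); p[2]=.016; go(frame(d,y),p)
```

```text
t 31.9 tcp [0.5644 0.3169 0.0482] op 0.736 F [-0.8  0.  -1.4] q [  2.6  55.   76.9  36.8  79.3 -49.7]
[[-0.402, 0.817, -0.414], [0.586, 0.577, 0.57], [0.704, -0.014, -0.71]]
turn [-0.56  0.23 -0.56] rows 0.1 then shift cm [-2.28 -0.    2.28] ; shift before turn [-2.27  0.04  2.29]
```

Call:
send_rows --moves '[[[-0.5, 0.2, -0.5, -1, 0, 1, -1], [0, 0, 0, -0.7, 0, 0.7, -1], [0, 0, 0, -0.4, 0, 0.4, -1], [0, 0, 0, -0.2, 0, 0.2, -1], [0, 0, 0, 0, 0, 0, -1]]]'

```text
time_s: 32.4
position: [0.5701, 0.3171, 0.0222]
tcp_rot: [[-0.414, 0.818, -0.398], [0.576, 0.575, 0.581], [0.705, 0.011, -0.71]]
force: [0.8, -0.7, -1.2]
opening: 0.73
```

Call:
send_rows --moves '[[[0, 0, 0, 0, 0, 0, 1], [0, 0, 0, 0, 0, 0, 1], [0, 0, 0, 0, 0, 0, 1], [0, 0, 0, 0, 0, 0, 1], [0, 0, 0, 0, 0, 0, 1]]]'

```text
time_s: 32.9
position: [0.5698, 0.317, 0.0218]
tcp_rot: [[-0.413, 0.818, -0.399], [0.576, 0.575, 0.581], [0.705, 0.01, -0.709]]
force: [-0.0, 0.9, 0.5]
opening: 0.989
```

Call:
send_rows --moves '[[[0, 0, 0, 0, 0, -3, 1], [0, 0, 0, 0, 0, -4, 1], [0, 0, 0, 0, 0, -5, 1], [0, 0, 0, 0, 0, -4, 1], [0, 0, 0, 0, 0, 0, 1]]]'

```text
time_s: 33.4
position: [0.6392, 0.2205, 0.1394]
tcp_rot: [[-0.419, 0.821, -0.388], [0.579, 0.571, 0.582], [0.7, 0.02, -0.714]]
force: [0.2, 0.8, 0.2]
opening: 1.003
```

Run:
```python
from h import *
st();m=camera_model("wrist"); im=capture("wrist"); cv2.imwrite("pics/w11.png",im)
for r in regions_of("wrist","block0"): print(r["p"],r["mask"].sum(),np.round(rect("wrist",r["mask"],.028,m),1))
a=np.radians(35); go(frame([0,0,-1],[-np.sin(a),np.cos(a),0]),[.566,.317,.15])
```

```text
t 33.4 tcp [0.6392 0.2205 0.1394] op 1.003 F [0.2 0.8 0.2] q [ -5.2  51.2  66.8  33.1  93.  -48.1]
[[-0.419, 0.821, -0.388], [0.579, 0.571, 0.582], [0.7, 0.02, -0.714]]
0.72 2919 [570.5 317.   64.8  56.4  36.8]
turn [ 35.47 -34.54 -84.72] rows 11.5 then shift cm [ 0.2  11.56 -1.46] ; shift before turn [ 9.23 -0.18  7.11]
```

View pics/w11.png

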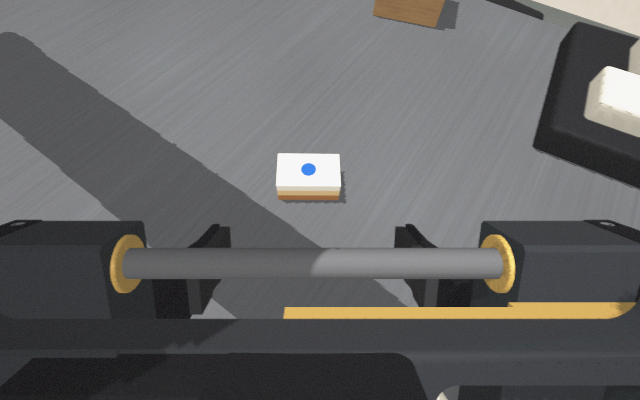

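Block B at (308,175) lies flat enamel-up. Squaring up above it.

Call:
send_rows --moves '[[[2.95, -2.88, -7.06, 0, 0, 0, 0.3], [2.95, -2.88, -7.06, 0, 0, 0, 0.3], [2.95, -2.88, -7.06, 0, 0, 0, 0.3], [2.95, -2.88, -7.06, 0, 0, 0, 0.3], [2.95, -2.88, -7.06, 0, 0, 0, 0.3]]]'

```text
time_s: 34.0
position: [0.6312, 0.2254, 0.1327]
tcp_rot: [[-0.876, 0.292, -0.385], [0.195, 0.942, 0.272], [0.442, 0.163, -0.882]]
force: [0.9, 0.5, 0.6]
opening: 0.678
```

Call:
send_rows --moves '[[[2.95, -2.88, -7.06, 0, 0, 0, 0.3], [2.95, -2.88, -7.06, 0, 0, 0, 0.3], [2.95, -2.88, -7.06, 0, 0, 0, 0.3], [2.95, -2.88, -7.06, 0, 0, 0, 0.3], [2.95, -2.88, -7.06, 0, 0, 0, 0.3]]]'

```text
time_s: 34.5
position: [0.6309, 0.2256, 0.1327]
tcp_rot: [[-0.923, -0.358, -0.14], [-0.366, 0.929, 0.042], [0.115, 0.09, -0.989]]
force: [-0.2, 0.1, 0.0]
opening: 0.656
```

Call:
send_rows --moves '[[[2.95, -2.88, -7.06, 0, 0, 0, 0.3], [2.95, -2.88, -7.06, 0, 0, 0, 0.3], [0, 0, 0, 0, 4, 0, 0.3], [0, 0, 0, 0, 4, 0, 0.3], [0, 0, 0, 0, 3.5, 0, 0.3]]]'

```text
time_s: 35.0
position: [0.5631, 0.3198, 0.1328]
tcp_rot: [[-0.818, -0.576, -0.006], [-0.576, 0.818, -0.0], [0.005, 0.003, -1.0]]
force: [0.4, 0.3, 0.1]
opening: 0.653
```

Call:
send_rows --moves '[[[0, 0, 0, 0, 0, 0, 0.3], [0, 0, 0, 0, 0, 0, 0.3], [0, 0, 0, 0, 0, 0, 0.3], [0, 0, 0, 0, 0, 0, 0.3], [0, 0, 0, 0, 0, 0, 0.3]]]'

```text
time_s: 35.5
position: [0.5681, 0.3172, 0.1349]
tcp_rot: [[-0.82, -0.573, -0.001], [-0.573, 0.82, 0.001], [0.0, 0.001, -1.0]]
force: [0.2, -0.0, -0.1]
opening: 0.651
```

Run:
```python
from h import *
s=st(); m=camera_model("wrist"); im=capture("wrist"); cv2.imwrite("pics/w12.png",im)
for r in regions_of("wrist","block0"): print(r["p"],r["mask"].sum(),np.round(rect("wrist",r["mask"],.028,m),1))
b=top_face(im,m,(.57,.318)); print(b)
a=np.radians(b[5]); go(frame([0,0,-1],[-np.sin(a),np.cos(a),0]),[b[1]/1000,b[2]/1000,.011])
```

```text
t 35.5 tcp [0.5681 0.3172 0.1349] op 0.651 F [ 0.2 -0.  -0.1] q [  19.3   38.    82.6    0.1   59.5 -105.7]
[[-0.82, -0.573, -0.001], [-0.573, 0.82, 0.001], [0.0, 0.001, -1.0]]
0.76 3622 [564.  322.6  68.5  40.6  34.3]
(np.float64(16.34562370273249), 559.2518310546875, 330.31488037109375, 65.75569152832031, 60.29838562011719, 34.95072937011719)
turn [ 0.07 -0.    0.01] rows 0.0 then shift cm [-0.02  1.56 12.41] ; shift before turn [-0.02  1.55 12.41]
```

Call:
send_rows --moves '[[[0, 0, 0, -0.1, 0.65, 3.5, 0.4], [0, 0, 0, 0, 0, 4, 0.4], [0, 0, 0, 0, 0, 3.2, 0.4], [0, 0, 0, 0, 0, 1.7, 0.4], [0, 0, 0, 0, 0, 0, 0.4]]]'

```text
time_s: 36.1
position: [0.563, 0.3232, 0.0086]
tcp_rot: [[-0.819, -0.574, -0.006], [-0.574, 0.819, -0.001], [0.005, 0.003, -1.0]]
force: [-1.5, 0.4, 0.1]
opening: 0.7
```

Call:
send_rows --moves '[[[0, 0, 0, 0, 0, 0, -1], [0, 0, 0, 0, 0, 0, -1], [0, 0, 0, 0, 0, 0, -1], [0, 0, 0, 0, 0, 0, -1], [0, 0, 0, 0, 0, 0, -1]]]'

```text
time_s: 36.6
position: [0.5658, 0.3246, 0.0129]
tcp_rot: [[-0.819, -0.574, 0.002], [-0.574, 0.819, 0.002], [-0.003, 0.0, -1.0]]
force: [-0.8, -0.5, 5.8]
opening: 0.46
```

Call:
send_rows --moves '[[[0, 0, 0, 0, 0, -2, -1], [0, 0, 0, 0, 0, -4, -1], [0, 0, 0, 0, 0, -4, -1], [0, 0, 0, 0, 0, -4, -1], [0, 0, 0, 0, 0, 0, -1]]]'

```text
time_s: 37.1
position: [0.5685, 0.3257, 0.1578]
tcp_rot: [[-0.818, -0.574, 0.011], [-0.574, 0.819, 0.005], [-0.013, -0.002, -1.0]]
force: [-0.2, 0.3, -0.8]
opening: 0.46
```

Run:
```python
from h import *
a=np.radians(-0.9); y=[-np.sin(a),np.cos(a),0]; st()
go(frame([0,0,-1],y),[.5560,-.1927,.12])
```

```text
t 37.1 tcp [0.5685 0.3257 0.1578] op 0.46 F [-0.2  0.3 -0.8] q [  20.    36.4   81.5    0.1   61.4 -105.1]
[[-0.818, -0.574, 0.011], [-0.574, 0.819, 0.005], [-0.013, -0.002, -1.0]]
turn [ 0.11  0.73 35.96] rows 4.2 then shift cm [  0.43 -51.85   3.78] ; shift before turn [ 30.84 -41.71   3.48]
```

Call:
send_rows --moves '[[[0, 0.1, 7.2, 0, 0, 0, -1], [0, 0.1, 7.2, 0, 0, 0, -1], [0, 0.1, 7.2, 0, 0, 0, -1], [0, 0.1, 7.2, 0, 0, 0, -1], [0, 0.1, 7.2, 0, 0, 0, -1]]]'

```text
time_s: 37.6
position: [0.5635, 0.3237, 0.1497]
tcp_rot: [[-1.0, 0.022, -0.012], [0.022, 1.0, -0.002], [0.012, -0.003, -1.0]]
force: [-0.9, -1.1, -1.2]
opening: 0.456
```

Call:
send_rows --moves '[[[0, 0, 0, 0, -4.9, 0, -1], [0, 0, 0, 0, -4.9, 0, -1], [0, 0, 0, 0, -4.9, 0, -1], [0, 0, 0, 0, -4.9, 0, -1], [0, 0, 0, 0, -4.9, 0, -1]]]'

```text
time_s: 38.1
position: [0.5593, 0.0775, 0.1505]
tcp_rot: [[-1.0, 0.016, -0.011], [0.016, 1.0, -0.001], [0.011, -0.002, -1.0]]
force: [1.6, -0.7, -2.4]
opening: 0.458
```

Call:
send_rows --moves '[[[0, 0, 0, 0, -4.9, 0, -1], [0, 0, 0, 0, -4.9, 0, -1], [0, 0, 0, 0, -4.9, 0, -1], [0, 0, 0, 0, -4.9, 0, -1], [0, 0, 0, 0, -4.9, 0, -1]]]'

```text
time_s: 38.6
position: [0.5552, -0.1673, 0.1509]
tcp_rot: [[-1.0, 0.017, -0.011], [0.017, 1.0, -0.0], [0.011, -0.0, -1.0]]
force: [0.8, 1.0, -1.6]
opening: 0.456
```

Call:
send_rows --moves '[[[0, 0, 0, 0.2, -2.9, 0, -1], [0, 0, 0, 0, 0, 4, -1], [0, 0, 0, 0, 0, 4, -1], [0, 0, 0, 0, 0, 0, -1], [0, 0, 0, 0, 0, 0, -1]]]'

```text
time_s: 39.1
position: [0.5523, -0.1943, 0.0711]
tcp_rot: [[-1.0, 0.017, -0.012], [0.017, 1.0, 0.0], [0.012, 0.0, -1.0]]
force: [0.9, -0.2, -1.3]
opening: 0.455
```

Run:
```python
from h import *
s=st(); m=camera_model("wrist"); im=capture("wrist"); cv2.imwrite("pics/w13.png",im)
g=cv2.cvtColor(im,cv2.COLOR_BGR2GRAY); print(g[150:215,300].tolist(), g[150:215,320].tolist())
a=np.radians(-0.9); y=[-np.sin(a),np.cos(a),0]
go(frame([0,0,-1],y),[.5560,-.1927,.0225])
zb=s["position"][2]-.0129+.028
for r in range(165,200,5): print(r,ray("wrist",(313,r),zb,m)[0,0],ray("wrist",(313,r),zb-.028,m)[0,0],ray("wrist",(313,r),.01,m)[0,0])
for r in regions_of("wrist","block0"): print(r["p"],r["mask"].sum(),np.round(rect("wrist",r["mask"],zb,m),1))
```

```text
t 39.1 tcp [ 0.5523 -0.1943  0.0711] op 0.455 F [ 0.9 -0.2 -1.3] q [ -30.1   39.3   94.2   -0.4   47.1 -118.9]
[[-1.0, 0.017, -0.012], [0.017, 1.0, 0.0], [0.012, 0.0, -1.0]]
[231, 231, 228, 230, 230, 229, 228, 213, 196, 236, 240, 240, 240, 240, 240, 236, 173, 70, 47, 48, 47, 50, 51, 51, 47, 50, 48, 48, 71, 95, 94, 92, 146, 150, 151, 156, 177, 175, 179, 169, 237, 245, 245, 245, 245, 245, 245, 245, 245, 245, 245, 245, 245, 245, 245, 245, 245, 245, 245, 245, 245, 245, 245, 245, 245] [232, 231, 230, 231, 230, 230, 230, 215, 196, 236, 240, 240, 239, 240, 239, 237, 171, 66, 49, 49, 47, 47, 49, 48, 49, 46, 48, 44, 72, 93, 95, 88, 146, 150, 154, 154, 175, 178, 176, 169, 238, 245, 245, 245, 245, 245, 245, 245, 245, 245, 245, 245, 245, 245, 245, 245, 245, 245, 245, 245, 245, 245, 245, 245, 245]
turn [-0.11 -0.48 -0.03] rows 0.1 then shift cm [-0.23  0.22  5.01] ; shift before turn [-0.27  0.23  5.01]
165 0.5078691816327903 0.5118409636473169 0.518678605085285
170 0.5101680473115471 0.5145756044661267 0.5221634568029718
175 0.5124837230862369 0.5173302419184637 0.5256737909541161
180 0.5148163940152632 0.5201050961425764 0.5292098880688513
185 0.5171662478833872 0.522900390519882 0.5327720328101975
190 0.5195334752521199 0.5257163517349108 0.5363605140504519
195 0.5219182695112378 0.528553209836587 0.5399756249492805
0.64 7890 [ 531.1 -193.9   39.9   33.5   89.1]
```

Call:
send_rows --moves '[[[0, -0.5, 0, -0.35, 0.1, 0, -1], [0, 0, 0, 0, 0, 2, -1], [0, 0, 0, 0, 0, 1.5, -1], [0, 0, 0, 0, 0, 0.6, -1], [0, 0, 0, 0, 0, 0, -1]]]'

```text
time_s: 39.7
position: [0.5563, -0.1937, 0.0305]
tcp_rot: [[-1.0, 0.017, -0.001], [0.017, 1.0, -0.001], [0.001, -0.001, -1.0]]
force: [0.4, 0.6, -1.3]
opening: 0.453
```

Call:
send_rows --moves '[[[0, 0, 0, 0, 0, 0.3, -1], [0, 0, 0, 0, 0, 0.3, -1], [0, 0, 0, 0, 0, 0, -1], [0, 0, 0, 0, 0, 0, -1], [0, 0, 0, 0, 0, 0, -1]]]'

```text
time_s: 40.2
position: [0.5569, -0.1942, 0.0252]
tcp_rot: [[-1.0, 0.017, 0.0], [0.017, 1.0, -0.002], [-0.0, -0.002, -1.0]]
force: [-0.3, 0.3, -1.2]
opening: 0.458
```

Call:
send_rows --moves '[[[0, 0, 0, 0, 0, 0, 0], [0, 0, 0, 0, 0, 0, 0.1], [0, 0, 0, 0, 0, 0, 0.1], [0, 0, 0, 0, 0, 0, 0.1], [0, 0, 0, 0, 0, -3, 0.1]]]'

```text
time_s: 40.7
position: [0.5541, -0.1926, 0.0521]
tcp_rot: [[-1.0, 0.017, -0.007], [0.017, 1.0, 0.003], [0.007, 0.002, -1.0]]
force: [-0.1, -0.6, 0.9]
opening: 0.549
```

Call:
send_rows --moves '[[[0, 0, 0, 0, 0, -4, 0.1], [0, 0, 0, 0, 0, -4, 0.1], [0, 0, 0, 0, 0, -4, 0.3], [0, 0, 0, 0, 0, 0, 0.3], [0, 0, 0, 0, 0, 0, 0.3]]]'

```text
time_s: 41.2
position: [0.5572, -0.194, 0.1762]
tcp_rot: [[-1.0, 0.017, 0.002], [0.017, 1.0, -0.003], [-0.002, -0.003, -1.0]]
force: [1.1, 0.5, -0.7]
opening: 0.638
```

Run:
```python
from h import *
s=st(); m=camera_model("wrist"); im=capture("wrist"); cv2.imwrite("pics/w14.png",im); bays(im,m)
for r in regions_of("wrist","block0"): print(r["p"],r["mask"].sum(),np.round(rect("wrist",r["mask"],.038,m),1))
mt=camera_model("top"); capture("top")
for r in regions_of("top","block0"): print(r["p"],r["mask"].sum(),np.round(rect("top",r["mask"],.028,mt),1))
```

```text
t 41.2 tcp [ 0.5572 -0.194   0.1762] op 0.638 F [ 1.1  0.5 -0.7] q [ -30.    30.7   90.    -0.1   59.1 -119. ]
[[-1.0, 0.017, 0.002], [0.017, 1.0, -0.003], [-0.002, -0.003, -1.0]]
bay 555.2 -118.6 [44.9 68.7] 89.1
0.96 2929 [ 553.8 -193.7   66.3   40.3   -0.9]
0.8 3292 [ 552.3 -262.3   67.3   46.2   -0.9]
0.58 4757 [427.3  57.2  75.4  54.1  58. ]
0.86 387 [425.6  71.8  63.9  42.9  57.6]
0.43 39 [ 527.6 -198.9   23.8    5.3  -89.2]
```

View pics/w14.png

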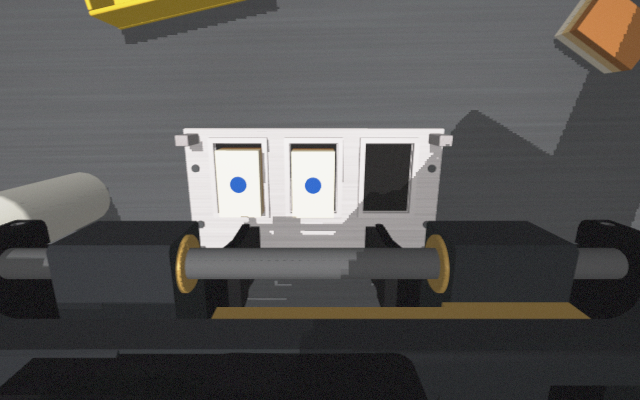

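Bays 0 and 1 hold enamel-up blocks with dots at (238,184) and (313,185). Bay2 is empty at (388,180), and block C is brown-up at (610,35).

Run:
```python
from h import *
a=np.radians(57.7); go(frame([0,0,-1],[-np.sin(a),np.cos(a),0]),[.427,.072,.15])
```

```text
turn [  0.11  -0.17 -58.66] rows 6.9 then shift cm [-15.54  25.05   2.33] ; shift before turn [13.3  26.3   2.38]
```

Call:
send_rows --moves '[[[0, 0, 0, 2.2, 4.4, 0.4, 0.4], [0, 0, 0, 2.2, 4.4, 0.4, 0.4], [0, 0, 0, 2.2, 4.4, 0.4, 0.4], [0, 0, 0, 2.2, 4.4, 0.4, 0.4], [0, 0, 0, 2.2, 4.4, 0.4, 0.4]]]'

```text
time_s: 41.9
position: [0.4487, 0.0294, 0.1535]
tcp_rot: [[-1.0, 0.018, -0.003], [0.018, 1.0, -0.001], [0.003, -0.001, -1.0]]
force: [0.8, 0.8, 1.0]
opening: 0.698
```

Call:
send_rows --moves '[[[0, 0, 0, 2.2, 4.4, 0.4, 0.4], [0, 0, -7.4, 0, 0, 0, 0.4], [0, 0, -7.4, 0, 0, 0, 0.4], [0, 0, -7.4, 0, 0, 0, 0.4], [0, 0, -7.4, 0, 0, 0, 0.4]]]'

```text
time_s: 42.4
position: [0.4284, 0.0726, 0.1496]
tcp_rot: [[-0.875, -0.485, -0.003], [-0.485, 0.875, -0.001], [0.003, 0.0, -1.0]]
force: [0.2, 0.1, 0.4]
opening: 0.703
```

Call:
send_rows --moves '[[[0, 0, -7.4, 0, 0, 0, 0.4], [0, 0, -7.4, 0, 0, 0, 0.4], [0, 0, -7.4, 0, 0, 0, 0.4], [0, 0, -7, 0, 0, 0, 0.4], [0, 0, 0, 0, 0, 0, 0.4]]]'

```text
time_s: 42.9
position: [0.4285, 0.0723, 0.1497]
tcp_rot: [[-0.533, -0.846, -0.003], [-0.846, 0.533, -0.001], [0.003, 0.001, -1.0]]
force: [0.2, 0.1, -0.6]
opening: 0.698
```

Run:
```python
from h import *
s=st(); m=camera_model("wrist"); im=capture("wrist"); cv2.imwrite("pics/w15.png",im)
for r in regions_of("wrist","block0"):
    b=rect("wrist",r["mask"],.028,m); print(r["p"],r["mask"].sum(),np.round(b,1))
    a=np.radians(b[4]); go(frame([0,0,-1],[-np.sin(a),np.cos(a),0]),[b[0]/1000,b[1]/1000,.011])
```

```text
t 42.9 tcp [0.4285 0.0723 0.1497] op 0.698 F [ 0.2  0.1 -0.6] q [  -5.2   23.   112.8   -0.1   44.3 -152.9]
[[-0.533, -0.846, -0.003], [-0.846, 0.533, -0.001], [0.003, 0.001, -1.0]]
0.77 3287 [421.7  73.8  67.9  41.3  57.2]
turn [ 0.05 -0.13  0.53] rows 0.1 then shift cm [ 0.26  0.67 13.89] ; shift before turn [ 0.22  0.66 13.89]
```

Call:
send_rows --moves '[[[0, 0, 0.5, 0.1, 0.6, 3.5, 0.4], [0, 0, 0, 0, 0, 4, 0.4], [0, 0, 0, 0, 0, 4, 0.4], [0, 0, 0, 0, 0, 2.2, 0.4], [0, 0, 0, 0, 0, 0, 0.4]]]'

```text
time_s: 43.5
position: [0.4217, 0.0745, 0.011]
tcp_rot: [[-0.541, -0.841, -0.007], [-0.841, 0.541, -0.001], [0.005, 0.005, -1.0]]
force: [0.2, -0.3, 0.4]
opening: 0.7
```

Call:
send_rows --moves '[[[0, 0, 0, 0, 0, 0, -1], [0, 0, 0, 0, 0, 0, -1], [0, 0, 0, 0, 0, 0, -1], [0, 0, 0, 0, 0, 0, -1], [0, 0, 0, 0, 0, 0, -1]]]'

```text
time_s: 44.0
position: [0.4243, 0.0744, 0.0148]
tcp_rot: [[-0.54, -0.842, 0.002], [-0.842, 0.54, -0.002], [0.0, -0.003, -1.0]]
force: [-0.7, 0.4, 7.6]
opening: 0.459
```

Call:
send_rows --moves '[[[0, 0, 0, 0, 0, -2, -1], [0, 0, 0, 0, 0, -4, -1], [0, 0, 0, 0, 0, -4, -1], [0, 0, 0, 0, 0, 0, -1], [0, 0, 0, 0, 0, 0, -1]]]'

```text
time_s: 44.5
position: [0.4241, 0.0746, 0.1146]
tcp_rot: [[-0.54, -0.842, 0.003], [-0.842, 0.54, -0.002], [0.0, -0.004, -1.0]]
force: [-0.2, 1.0, -1.2]
opening: 0.459
```

Run:
```python
from h import *
st(); a=np.radians(15); go(frame([0,0,-1],[-np.sin(a),np.cos(a),0]),[.58,.17,.06])
```

```text
t 44.5 tcp [0.4241 0.0746 0.1146] op 0.459 F [-0.2  1.  -1.2] q [  -4.9   26.8  115.4   -0.2   37.7 -152.1]
[[-0.54, -0.842, 0.003], [-0.842, 0.54, -0.002], [0.0, -0.004, -1.0]]
turn [-0.19  0.07 42.34] rows 5.0 then shift cm [-17.53   5.18   5.46] ; shift before turn [-16.45  -7.96   5.49]
```

Call:
send_rows --moves '[[[0, 0, 8.45, 0, 0, 0, -1], [0, 0, 8.45, 0, 0, 0, -1], [0, 0, 8.45, 0, 0, 0, -1], [0, 0, 8.45, 0, 0, 0, -1], [0, 0, 8.45, 0, 0, 0, -1]]]'

```text
time_s: 45.0
position: [0.4221, 0.0746, 0.1119]
tcp_rot: [[-0.967, -0.254, -0.004], [-0.254, 0.967, -0.001], [0.005, -0.0, -1.0]]
force: [-0.9, 0.5, -1.0]
opening: 0.458
```

Call:
send_rows --moves '[[[0, 0, 0, -4.4, 1.3, 0, -1], [0, 0, 0, -4.4, 1.3, 0, -1], [0, 0, 0, -4.4, 1.3, 0, -1], [0, 0, 0, -4.4, 1.3, 0, -1], [0, 0, 0, 0, 0, 3, -1]]]'

```text
time_s: 45.5
position: [0.59, 0.1738, 0.0851]
tcp_rot: [[-0.965, -0.262, 0.017], [-0.262, 0.965, 0.001], [-0.017, -0.004, -1.0]]
force: [0.3, -0.3, -1.7]
opening: 0.458
```

Call:
send_rows --moves '[[[0, 0, 0, 0, 0, 3, -1], [0, 0, 0, 0, 0, 2, -1], [0, 0, 0, 0, 0, 1, -1], [0, 0, 0, 0, 0, 0, -1], [0, 0, 0, 0, 0, 0, -1]]]'

```text
time_s: 46.0
position: [0.5799, 0.1704, 0.0231]
tcp_rot: [[-0.966, -0.26, -0.001], [-0.26, 0.966, -0.002], [0.001, -0.001, -1.0]]
force: [0.5, -0.2, -1.0]
opening: 0.457
```

Run:
```python
from h import *
s=st(); p=np.array(s["position"]); p[2]=.0158; go(s["tcp_rot"],p)
```

```text
t 46.0 tcp [0.5799 0.1704 0.0231] op 0.457 F [ 0.5 -0.2 -1. ] q [  5.8  44.5  92.7  -0.1  42.8 -99.1]
[[-0.966, -0.26, -0.001], [-0.26, 0.966, -0.002], [0.001, -0.001, -1.0]]
turn [0. 0. 0.] rows 0.0 then shift cm [-0.    0.    0.73] ; shift before turn [-0.    0.    0.73]
```

Call:
send_rows --moves '[[[0, 0, 0, 0, 0, 0.4, -1], [0, 0, 0, 0, 0, 0.2, -1], [0, 0, 0, 0, 0, 0, 0], [0, 0, 0, 0, 0, 0, 0.3], [0, 0, 0, 0, 0, 0, 0.3]]]'

```text
time_s: 46.5
position: [0.5804, 0.1705, 0.018]
tcp_rot: [[-0.966, -0.26, 0.001], [-0.26, 0.966, -0.002], [-0.001, -0.002, -1.0]]
force: [0.7, -0.0, 0.6]
opening: 0.594
```

Call:
send_rows --moves '[[[0, 0, 0, 0, 0, -4, 0.3], [0, 0, 0, 0, 0, -4, 1], [0, 0, 0, 0, 0, -4, 1], [0, 0, 8.2, 0, 0, 0, 1], [0, 0, 8.2, 0, 0, 0, 1]]]'

```text
time_s: 47.0
position: [0.5812, 0.1708, 0.1399]
tcp_rot: [[-1.0, 0.029, 0.005], [0.029, 1.0, -0.001], [-0.005, -0.001, -1.0]]
force: [0.6, 0.5, -0.5]
opening: 0.926
```

Call:
send_rows --moves '[[[0, 0, 8.2, 0, 0, 0, 1], [0, 0, 8.2, 0, 0, 0, 1], [0, 0, 8.2, 0, 0, 0, 1], [0, 0, 8.2, 0, 0, 0, 1], [0, 0, 8.2, 0, 0, 0, 1]]]'

```text
time_s: 47.5
position: [0.58, 0.1707, 0.1377]
tcp_rot: [[-0.736, 0.677, 0.0], [0.677, 0.736, -0.002], [-0.001, -0.001, -1.0]]
force: [0.4, -0.9, -0.5]
opening: 1.001
```

Call:
send_rows --moves '[[[0, 0, 8.2, 0, 0, 0, 1], [0, 0, 8.2, 0, 0, 0, 1], [0, 0, 8.2, 0, 0, 0, 1], [0, 0, 8.2, 0, 0, 0, 1], [0, 0, 0, 0, 0, 0, 1]]]'

```text
time_s: 48.0
position: [0.58, 0.1707, 0.1377]
tcp_rot: [[-0.257, 0.966, 0.0], [0.966, 0.257, -0.002], [-0.002, -0.0, -1.0]]
force: [-0.5, -0.1, -0.0]
opening: 0.997
```

Run:
```python
from h import *
st(); m=camera_model("wrist"); im=capture("wrist"); cv2.imwrite("pics/w16.png",im)
for r in regions_of("wrist","block0"):
    b=rect("wrist",r["mask"],.028,m); print(r["p"],r["mask"].sum(),np.round(b,1))
c=np.array([.579,.170,.016]); a=np.radians(15.0); e=np.array([np.cos(a),np.sin(a),0]); u=np.array([-e[1],e[0],0]); z=np.array([0,0,1])
d=(-u-z)/2**.5; R=frame(d,e); go(R,c-.09*d)
```

```text
t 48.0 tcp [0.58   0.1707 0.1377] op 0.997 F [-0.5 -0.1 -0. ] q [ 5.9 34.7 89.5 -0.1 55.8 -9. ]
[[-0.257, 0.966, 0.0], [0.966, 0.257, -0.002], [-0.002, -0.0, -1.0]]
0.55 3727 [579.3 172.7  64.   44.   14.9]
turn [  0.01 -44.91   0.07] rows 5.3 then shift cm [ 8.58 -0.11 -0.38] ; shift before turn [ 6.34 -0.1   5.79]
```

Call:
send_rows --moves '[[[0, -7.5, 0, 0, 0, 0, 1], [0, -7.5, 0, 0, 0, 0, 1], [0, -7.5, 0, 0, 0, 0, 1], [0, -7.5, 0, 0, 0, 0, 1], [0, -7.5, 0, 0, 0, 0, 1]]]'

```text
time_s: 48.6
position: [0.5806, 0.1712, 0.1385]
tcp_rot: [[-0.204, 0.966, 0.16], [0.762, 0.26, -0.593], [-0.614, 0.001, -0.789]]
force: [-0.6, -0.4, -1.0]
opening: 1.003
```

Call:
send_rows --moves '[[[0, -7.5, 0, 0, 0, 0, 1], [0, 0, 0, 2.9, 0, 0, 1], [0, 0, 0, 2.9, 0, 0, 1], [0, 0, 0, 2.8, 0, 0, 1], [0, 0, 0, 0, 0, 0, 1]]]'

```text
time_s: 49.1
position: [0.5626, 0.2311, 0.0735]
tcp_rot: [[-0.189, 0.965, 0.181], [0.681, 0.261, -0.685], [-0.708, -0.006, -0.706]]
force: [-0.4, -0.1, -0.5]
opening: 1.003
```

Run:
```python
from h import *
st(); c=np.array([.5795,.1705,.016]); a=np.radians(15.0); e=np.array([np.cos(a),np.sin(a),0]); u=np.array([-e[1],e[0],0]); z=np.array([0,0,1])
d=(-u-z)/2**.5; R=frame(d,e); go(R,c)
```

```text
t 49.1 tcp [0.5626 0.2311 0.0735] op 1.003 F [-0.4 -0.1 -0.5] q [ 31.4  51.2  82.5 -46.2  70.   42.1]
[[-0.189, 0.965, 0.181], [0.681, 0.261, -0.685], [-0.708, -0.006, -0.706]]
turn [-0.16  0.07  0.35] rows 0.0 then shift cm [-0.38  0.07  8.51] ; shift before turn [-0.37  0.09  8.51]
```

Call:
send_rows --moves '[[[0, 0, 0, -0.35, 0, 0, 1], [0, 0, 0, 0, 0, 3, 1], [0, 0, 0, 0, 0, 3, 1], [0, 0, 0, 0, 0, 2.5, 1], [0, 0, 0, 0, 0, 0, 1]]]'

```text
time_s: 49.6
position: [0.58, 0.1648, 0.0187]
tcp_rot: [[-0.181, 0.967, 0.176], [0.681, 0.253, -0.687], [-0.709, -0.004, -0.705]]
force: [-0.1, -0.3, -0.2]
opening: 1.0
```

Call:
send_rows --moves '[[[0, 0, 0, 0, 0, 0, -1], [0, 0, 0, 0, 0, 0, -1], [0, 0, 0, 0, 0, 0, -1], [0, 0, 0, 0, 0, 0, -1], [0, 0, 0, 0, 0, 0, -1]]]'

```text
time_s: 50.1
position: [0.5808, 0.1697, 0.0201]
tcp_rot: [[-0.181, 0.966, 0.184], [0.682, 0.258, -0.684], [-0.708, 0.001, -0.706]]
force: [-0.9, 3.1, 4.3]
opening: 0.732
```

Call:
send_rows --moves '[[[0, 0, 0, -1, 0, -1, -1], [0, 0, 0, -2, 0, -2, -1], [0, 0, 0, -2.5, 0, -2.5, -1], [0, 0, 0, -2, 0, -2, -1], [0, 0, 0, 0, 0, 0, -1]]]'

```text
time_s: 50.6
position: [0.5826, 0.1699, 0.1299]
tcp_rot: [[-0.177, 0.966, 0.188], [0.684, 0.258, -0.682], [-0.708, 0.008, -0.707]]
force: [0.4, 1.2, -0.6]
opening: 0.733
```

Call:
send_rows --moves '[[[0, 8.2, 0, 0, 0, 0, -1], [0, 8.2, 0, 0, 0, 0, -1], [0, 8.2, 0, 0, 0, 0, -1], [0, 8.2, 0, 0, 0, 0, -1], [0, 8.2, 0, 0, 0, 0, -1]]]'

```text
time_s: 51.1
position: [0.5801, 0.1693, 0.1255]
tcp_rot: [[-0.257, 0.966, 0.017], [0.964, 0.258, -0.063], [-0.066, 0.0, -0.998]]
force: [-0.6, -0.8, -1.5]
opening: 0.735
```

Call:
send_rows --moves '[[[0, 8.2, 0, 0, 0, 0, -1], [0, 8.2, 0, 0, 0, 0, -1], [0, 8.2, 0, 0, 0, 0, -1], [0, 8.2, 0, 0, 0, 0, -1], [0, 8.2, 0, 0, 0, 0, -1]]]'

```text
time_s: 51.6
position: [0.5806, 0.1684, 0.1255]
tcp_rot: [[-0.205, 0.967, -0.154], [0.77, 0.256, 0.585], [0.605, 0.001, -0.797]]
force: [-1.6, 0.1, -2.0]
opening: 0.732
```

Call:
send_rows --moves '[[[0, 8, 0, 0, 0, 0, -1], [0, 0, 0, 0, 0, 0, -1], [0, 0, 0, -2.5, 0, 2.5, -1], [0, 0, 0, -2.5, 0, 2.5, -1], [0, 0, 0, 0, 0, 0, -1]]]'

```text
time_s: 52.1
position: [0.5771, 0.1698, 0.0508]
tcp_rot: [[-0.177, 0.966, -0.189], [0.686, 0.259, 0.68], [0.706, -0.009, -0.708]]
force: [-0.5, -0.0, -0.7]
opening: 0.73
```

Run:
```python
from h import *
s=st(); R=np.array(s["tcp_rot"]); y=R[:,1].copy(); y[2]=0; y/=np.linalg.norm(y)
w=np.cross([0,0,1],y); d=(w-np.array([0,0,1]))/2**.5
p=np.array(s["position"]); p[2]=.02; go(frame(d,y),p)
```

```text
t 52.1 tcp [0.5771 0.1698 0.0508] op 0.73 F [-0.5 -0.  -0.7] q [-13.5  51.5  88.3  40.7  71.3 -52.7]
[[-0.177, 0.966, -0.189], [0.686, 0.259, 0.68], [0.706, -0.009, -0.708]]
turn [-0.35  0.08 -0.35] rows 0.1 then shift cm [-2.18  0.    2.18] ; shift before turn [-2.18  0.03  2.18]
```

Call:
send_rows --moves '[[[-0.3, 0, -0.3, -1, 0, 1, -1], [0, 0, 0, -0.6, 0, 0.6, -1], [0, 0, 0, -0.3, 0, 0.3, -1], [0, 0, 0, -0.1, 0, 0.1, -1], [0, 0, 0, 0, 0, 0, -1]]]'

```text
time_s: 52.6
position: [0.5809, 0.1687, 0.0265]
tcp_rot: [[-0.187, 0.966, -0.176], [0.683, 0.257, 0.683], [0.706, 0.008, -0.709]]
force: [0.7, 0.5, -1.1]
opening: 0.731
```

Call:
send_rows --moves '[[[0, 0, 0, -0.1, 0, 0.1, -1], [0, 0, 0, -0.1, 0, 0.1, -1], [0, 0, 0, 0, 0, 0, -1], [0, 0, 0, 0, 0, 0, -1], [0, 0, 0, 0, 0, 0, -1]]]'

```text
time_s: 53.1
position: [0.5806, 0.1688, 0.0233]
tcp_rot: [[-0.187, 0.966, -0.177], [0.683, 0.257, 0.684], [0.706, 0.007, -0.708]]
force: [-0.5, 0.0, -1.5]
opening: 0.73
```

Run:
```python
from h import *
st()
```

```text
t 53.1 tcp [0.5806 0.1688 0.0233] op 0.73 F [-0.5  0.  -1.5] q [-13.7  54.1  88.1  41.8  69.2 -55.3]
[[-0.187, 0.966, -0.177], [0.683, 0.257, 0.684], [0.706, 0.007, -0.708]]
```

Call:
send_rows --moves '[[[0, 0, 0, -0.1, 0, 0.1, -1], [0, 0, 0, -0.1, 0, 0.1, -1], [0, 0, 0, 0, 0, 0, -1], [0, 0, 0, 0, 0, 0, 0], [0, 0, 0, 0, 0, 0, 1]]]'

```text
time_s: 53.6
position: [0.5806, 0.1689, 0.0206]
tcp_rot: [[-0.187, 0.966, -0.177], [0.683, 0.257, 0.684], [0.706, 0.007, -0.708]]
force: [0.5, -0.5, 1.1]
opening: 0.769
```

Call:
send_rows --moves '[[[0, 0, 0, 0, 0, 0, 1], [0, 0, 0, 0, 0, 0, 1], [0, 0, 0, 0, 0, 0, 1], [0, 0, 0, 0, 0, -3, 1], [0, 0, 0, 0, 0, -4, 1]]]'

```text
time_s: 54.1
position: [0.591, 0.1221, 0.0694]
tcp_rot: [[-0.185, 0.966, -0.182], [0.682, 0.259, 0.684], [0.708, 0.002, -0.706]]
force: [0.4, -0.4, 0.5]
opening: 0.997
```

Call:
send_rows --moves '[[[0, 0, 0, 0, 0, -4, 1], [0, 0, 0, 0, 0, -4, 1], [0, 0, 0, 0, 0, 0, 1], [0, 0, 0, 0, 0, 0, 1], [0, 0, 0, 0, 0, 0, 1]]]'

```text
time_s: 54.6
position: [0.6057, 0.0674, 0.1257]
tcp_rot: [[-0.185, 0.966, -0.179], [0.682, 0.258, 0.684], [0.707, 0.004, -0.707]]
force: [0.3, 1.4, -0.8]
opening: 0.997
```

Run:
```python
from h import *
s=st();m=camera_model("wrist"); im=capture("wrist"); cv2.imwrite("pics/w17.png",im)
for r in regions_of("wrist","block0"):
    b=rect("wrist",r["mask"],.04,m); print(r["p"],r["mask"].sum(),np.round(b,1))
c=np.array([.580,.170,.021]); a=np.radians(15.0); e=np.array([np.cos(a),np.sin(a),0]); u=np.array([-e[1],e[0],0]); z=np.array([0,0,1])
d=(-u-z)/2**.5; R=frame(d,e); go(R,c-.09*d); print(np.array(s["tcp_rot"]).T@np.array([0,0,1]))
```

```text
t 54.6 tcp [0.6057 0.0674 0.1257] op 0.997 F [ 0.3  1.4 -0.8] q [-21.6  47.1  81.4  35.   83.6 -50.9]
[[-0.185, 0.966, -0.179], [0.682, 0.258, 0.684], [0.707, 0.004, -0.707]]
0.71 3033 [581.3 163.5  64.1  50.3  13.8]
turn [  0.24 -90.04  -0.03] rows 10.6 then shift cm [14.84  0.17 -9.07] ; shift before turn [ 9.06  0.15 14.85]
[ 0.7073  0.0043 -0.7069]
```

View pics/w17.png

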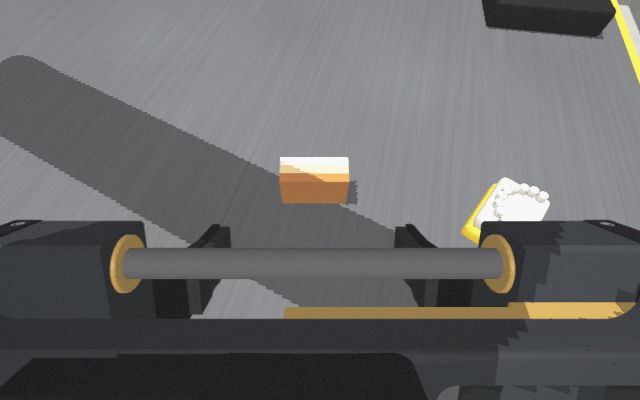

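Block C stands on edge at (314,180), brown towards the camera and enamel towards +n, as planned. Second roll next.

Call:
send_rows --moves '[[[0, -8.2, 0, 0, 0, 0, 1], [0, -8.2, 0, 0, 0, 0, 1], [0, -8.2, 0, 0, 0, 0, 1], [0, -8.2, 0, 0, 0, 0, 1], [0, -8.2, 0, 0, 0, 0, 1]]]'

```text
time_s: 55.2
position: [0.6066, 0.0671, 0.1265]
tcp_rot: [[-0.258, 0.966, -0.01], [0.964, 0.258, 0.063], [0.063, 0.007, -0.998]]
force: [-0.7, -0.0, -0.6]
opening: 1.001
```

Call:
send_rows --moves '[[[0, -8.2, 0, 0, 0, 0, 1], [0, -8.2, 0, 0, 0, 0, 1], [0, -8.2, 0, 0, 0, 0, 1], [0, -8.2, 0, 0, 0, 0, 1], [0, -8.2, 0, 0, 0, 0, 1]]]'

```text
time_s: 55.7
position: [0.6065, 0.0677, 0.1267]
tcp_rot: [[-0.202, 0.966, 0.163], [0.768, 0.259, -0.585], [-0.607, 0.007, -0.794]]
force: [-0.5, -0.4, -0.9]
opening: 0.999
```

Call:
send_rows --moves '[[[0, -8, 0, 0, 0, 0, 1], [0, 0, 0, 3.7, 0, -2.3, 1], [0, 0, 0, 3.7, 0, -2.3, 1], [0, 0, 0, 3.7, 0, -2.3, 1], [0, 0, 0, 3.7, 0, -2.2, 1]]]'

```text
time_s: 56.2
position: [0.5619, 0.2317, 0.0843]
tcp_rot: [[-0.18, 0.966, 0.186], [0.683, 0.258, -0.684], [-0.708, 0.004, -0.706]]
force: [-0.3, 0.0, 0.3]
opening: 1.002
```

Call:
send_rows --moves '[[[0, 0, 0, 0, 0, 0, 1], [0, 0, 0, 0, 0, 0, 1], [0, 0, 0, 0, 0, 0, 1], [0, 0, 0, 0, 0, 0, 1], [0, 0, 0, 0, 0, 0, 1]]]'

```text
time_s: 56.7
position: [0.5642, 0.2283, 0.0864]
tcp_rot: [[-0.175, 0.967, 0.185], [0.684, 0.255, -0.684], [-0.708, 0.007, -0.706]]
force: [0.2, -0.4, 0.6]
opening: 1.001
```

Run:
```python
from h import *
st(); c=np.array([.580,.1697,.021]); a=np.radians(15.0); e=np.array([np.cos(a),np.sin(a),0]); u=np.array([-e[1],e[0],0]); z=np.array([0,0,1])
d=(-u-z)/2**.5; R=frame(d,e); go(R,c)
m=camera_model("wrist"); capture("wrist")
for r in regions_of("wrist","block0"):
    b=rect("wrist",r["mask"],.04,m); print(r["p"],r["mask"].sum(),np.round(b,1))
```

```text
t 56.7 tcp [0.5642 0.2283 0.0864] op 1.001 F [ 0.2 -0.4  0.6] q [ 31.2  50.   82.8 -46.3  70.4  42.1]
[[-0.175, 0.967, 0.185], [0.684, 0.255, -0.684], [-0.708, 0.007, -0.706]]
turn [ 0.12  0.1  -0.43] rows 0.1 then shift cm [0.33 0.01 8.91] ; shift before turn [ 0.35 -0.01  8.91]
0.72 5353 [573.2 200.8  82.1  64.9 -76.7]
0.7 801 [ 555.6 -132.7  134.7   63.9  -89.2]
```

Call:
send_rows --moves '[[[0, 0, 0, 0.3, 0, 0, 1], [0, 0, 0, 0, 0, 3, 1], [0, 0, 0, 0, 0, 3, 1], [0, 0, 0, 0, 0, 2.9, 1], [0, 0, 0, 0, 0, 0, 1]]]'

```text
time_s: 57.3
position: [0.5784, 0.1676, 0.0185]
tcp_rot: [[-0.178, 0.967, 0.18], [0.682, 0.253, -0.686], [-0.709, 0.001, -0.705]]
force: [-1.5, 1.1, 0.1]
opening: 1.0
```

Call:
send_rows --moves '[[[0, 0, 0, 0, 0, 0, -1], [0, 0, 0, 0, 0, 0, -1], [0, 0, 0, 0, 0, 0, -1], [0, 0, 0, 0, 0, 0, -1], [0, 0, 0, 0, 0, 0, -1]]]'

```text
time_s: 57.8
position: [0.5805, 0.1718, 0.0221]
tcp_rot: [[-0.176, 0.966, 0.189], [0.684, 0.258, -0.683], [-0.708, 0.009, -0.706]]
force: [-1.2, 2.2, 3.1]
opening: 0.736
```

Call:
send_rows --moves '[[[0, 0, 0, -1, 0, -1, -1], [0, 0, 0, -2, 0, -2, -1], [0, 0, 0, -2.5, 0, -2.5, -1], [0, 0, 0, -2, 0, -2, -1], [0, 0, 0, 0, 0, 0, -1]]]'

```text
time_s: 58.3
position: [0.5814, 0.1718, 0.1322]
tcp_rot: [[-0.171, 0.966, 0.193], [0.686, 0.257, -0.681], [-0.708, 0.015, -0.707]]
force: [1.4, 0.9, -1.6]
opening: 0.736
```

Call:
send_rows --moves '[[[0, 8.2, 0, 0, 0, 0, -1], [0, 8.2, 0, 0, 0, 0, -1], [0, 8.2, 0, 0, 0, 0, -1], [0, 8.2, 0, 0, 0, 0, -1], [0, 8.2, 0, 0, 0, 0, -1]]]'

```text
time_s: 58.8
position: [0.5789, 0.1712, 0.1277]
tcp_rot: [[-0.257, 0.966, 0.025], [0.964, 0.258, -0.061], [-0.066, 0.008, -0.998]]
force: [-1.4, 0.3, -1.8]
opening: 0.737
```

Call:
send_rows --moves '[[[0, 8.2, 0, 0, 0, 0, -1], [0, 8.2, 0, 0, 0, 0, -1], [0, 8.2, 0, 0, 0, 0, -1], [0, 8.2, 0, 0, 0, 0, -1], [0, 8.2, 0, 0, 0, 0, -1]]]'

```text
time_s: 59.3
position: [0.5795, 0.1702, 0.1277]
tcp_rot: [[-0.209, 0.967, -0.148], [0.769, 0.256, 0.586], [0.605, 0.008, -0.797]]
force: [-0.3, 0.0, -2.0]
opening: 0.732
```

Call:
send_rows --moves '[[[0, 8, 0, 0, 0, 0, -1], [0, 0, 0, 0, 0, 0, -1], [0, 0, 0, -2.5, 0, 2.5, -1], [0, 0, 0, -2.5, 0, 2.5, -1], [0, 0, 0, 0, 0, 0, -1]]]'

```text
time_s: 59.8
position: [0.5765, 0.1718, 0.053]
tcp_rot: [[-0.183, 0.966, -0.184], [0.684, 0.259, 0.682], [0.706, -0.001, -0.708]]
force: [-1.3, 0.8, -0.7]
opening: 0.738
```

Run:
```python
from h import *
s=st(); R=np.array(s["tcp_rot"]); y=R[:,1].copy(); y[2]=0; y/=np.linalg.norm(y)
w=np.cross([0,0,1],y); d=(w-np.array([0,0,1]))/2**.5
p=np.array(s["position"]); p[2]=.016; go(frame(d,y),p)
```

```text
t 59.8 tcp [0.5765 0.1718 0.053 ] op 0.738 F [-1.3  0.8 -0.7] q [-13.4  51.2  88.6  41.   71.1 -53.1]
[[-0.183, 0.966, -0.184], [0.684, 0.259, 0.682], [0.706, -0.001, -0.708]]
turn [-0.05  0.08 -0.05] rows 0.0 then shift cm [-2.62  0.    2.62] ; shift before turn [-2.61  0.    2.62]
```

Call:
send_rows --moves '[[[0, 0, 0, -1, 0, 1, -1], [0, 0, 0, -0.8, 0, 0.8, -1], [0, 0, 0, -0.5, 0, 0.5, -1], [0, 0, 0, -0.3, 0, 0.3, -1], [0, 0, 0, 0, 0, 0, -1]]]'

```text
time_s: 60.3
position: [0.58, 0.1709, 0.0196]
tcp_rot: [[-0.187, 0.966, -0.177], [0.683, 0.257, 0.683], [0.706, 0.007, -0.708]]
force: [0.2, 0.5, -1.1]
opening: 0.737
```

Call:
send_rows --moves '[[[0, 0, 0, 0, 0, 0, -1], [0, 0, 0, 0, 0, 0, 0], [0, 0, 0, 0, 0, 0, 1], [0, 0, 0, 0, 0, 0, 1], [0, 0, 0, 0, 0, 0, 1]]]'

```text
time_s: 60.8
position: [0.5802, 0.1708, 0.02]
tcp_rot: [[-0.187, 0.966, -0.176], [0.683, 0.257, 0.684], [0.706, 0.007, -0.708]]
force: [1.8, 0.1, -0.7]
opening: 0.918
```

Call:
send_rows --moves '[[[0, 0, 0, 0, 0, 0, 1], [0, 0, 0, 0, 0, -3, 1], [0, 0, 0, 0, 0, -4, 1], [0, 0, 0, 0, 0, -4, 1], [0, 0, 0, 0, 0, -4, 1]]]'

```text
time_s: 61.3
position: [0.6065, 0.0675, 0.127]
tcp_rot: [[-0.186, 0.966, -0.177], [0.683, 0.257, 0.684], [0.706, 0.006, -0.708]]
force: [0.7, -0.5, 0.7]
opening: 0.996
```

Run:
```python
from h import *
s=st();m=camera_model("wrist"); im=capture("wrist"); cv2.imwrite("pics/w18.png",im)
for r in regions_of("wrist","block0"):
    b=rect("wrist",r["mask"],.028,m); print(r["p"],r["mask"].sum(),np.round(b,1))
a=np.radians(15.0); go(frame([0,0,-1],[-np.sin(a),np.cos(a),0]),[.580,.171,.14])
hsv=cv2.cvtColor(im,cv2.COLOR_BGR2HSV); k=cv2.inRange(hsv,(100,120,80),(125,255,255)); mm=cv2.moments(k); print("blue dot",k.sum()/255, ray("wrist",(mm["m10"]/mm["m00"],mm["m01"]/mm["m00"]),.028,m) if mm["m00"] else None)
```

```text
t 61.3 tcp [0.6065 0.0675 0.127 ] op 0.996 F [ 0.7 -0.5  0.7] q [-21.5  47.   81.3  35.1  83.5 -50.8]
[[-0.186, 0.966, -0.177], [0.683, 0.257, 0.684], [0.706, 0.006, -0.708]]
0.81 3174 [581.8 165.6  63.5  55.4  15.3]
turn [ 35.6  -34.06 -85.01] rows 11.6 then shift cm [ 0.2  11.13 -1.06] ; shift before turn [ 8.68 -0.26  7.05]
blue dot 151.0 [[0.5796 0.1714 0.028 ]]
```

Call:
send_rows --moves '[[[2.97, -2.84, -7.08, 0, 0, 0, 0.4], [2.97, -2.84, -7.08, 0, 0, 0, 0.4], [2.97, -2.84, -7.08, 0, 0, 0, 0.4], [2.97, -2.84, -7.08, 0, 0, 0, 0.4], [2.97, -2.84, -7.08, 0, 0, 0, 0.4]]]'

```text
time_s: 61.9
position: [0.6058, 0.0691, 0.125]
tcp_rot: [[-0.754, 0.599, -0.27], [0.483, 0.784, 0.389], [0.445, 0.163, -0.881]]
force: [0.5, 0.6, -0.5]
opening: 0.716
```

Call:
send_rows --moves '[[[2.97, -2.84, -7.08, 0, 0, 0, 0.4], [2.97, -2.84, -7.08, 0, 0, 0, 0.4], [2.97, -2.84, -7.08, 0, 0, 0, 0.4], [2.97, -2.84, -7.08, 0, 0, 0, 0.4], [2.97, -2.84, -7.08, 0, 0, 0, 0.4]]]'

```text
time_s: 62.4
position: [0.6057, 0.0694, 0.1251]
tcp_rot: [[-0.992, -0.018, -0.122], [-0.03, 0.996, 0.089], [0.12, 0.092, -0.988]]
force: [0.1, 0.3, -0.2]
opening: 0.698
```

Call:
send_rows --moves '[[[2.97, -2.84, -7.08, 0, 0, 0, 0.4], [2.97, -2.84, -7.08, 0, 0, 0, 0.4], [0, 0, 0, 0, 3.7, 0, 0.4], [0, 0, 0, 0, 3.7, 0, 0.4], [0, 0, 0, 0, 3.7, 0, 0.4]]]'

```text
time_s: 62.9
position: [0.5755, 0.177, 0.1256]
tcp_rot: [[-0.965, -0.262, -0.013], [-0.263, 0.965, 0.003], [0.012, 0.006, -1.0]]
force: [-0.3, -0.3, -0.1]
opening: 0.7
```

Call:
send_rows --moves '[[[0, 0, 0, 0, 0, 0, 0.4], [0, 0, 0, 0, 0, 0, 0.4], [0, 0, 0, 0, 0, 0, 0.4], [0, 0, 0, 0, 0, 0, 0.4], [0, 0, 0, 0, 0, 0, 0.4]]]'

```text
time_s: 63.4
position: [0.5778, 0.1743, 0.1264]
tcp_rot: [[-0.965, -0.261, -0.01], [-0.261, 0.965, 0.003], [0.009, 0.005, -1.0]]
force: [0.5, -0.0, -0.6]
opening: 0.7
```

Run:
```python
from h import *
s=st(); m=camera_model("wrist"); im=capture("wrist"); cv2.imwrite("pics/w19.png",im)
for r in regions_of("wrist","block0"): print(r["p"],r["mask"].sum(),np.round(rect("wrist",r["mask"],.028,m),1))
hsv=cv2.cvtColor(im,cv2.COLOR_BGR2HSV); k=cv2.inRange(hsv,(100,120,80),(125,255,255)); mm=cv2.moments(k); b=ray("wrist",(mm["m10"]/mm["m00"],mm["m01"]/mm["m00"]),.028,m)[0]; print(k.sum()/255,b)
a=np.radians(15); b[2]=.011; go(frame([0,0,-1],[-np.sin(a),np.cos(a),0]),b)
```

```text
t 63.4 tcp [0.5778 0.1743 0.1264] op 0.7 F [ 0.5 -0.  -0.6] q [  6.1  35.7  89.7   0.3  55.2 -99.2]
[[-0.965, -0.261, -0.01], [-0.261, 0.965, 0.003], [0.009, 0.005, -1.0]]
0.61 3698 [577.7 172.1  66.4  39.5  15. ]
255.0 [0.5797 0.1722 0.028 ]
turn [ 0.31 -0.53  0.14] rows 0.1 then shift cm [-0.13 -0.28 11.55] ; shift before turn [-0.24 -0.35 11.54]
```

Call:
send_rows --moves '[[[0.3, -0.5, 0, -0.1, -0.25, 3, 0.4], [0, 0, 0, 0, 0, 4, 0.4], [0, 0, 0, 0, 0, 3, 0.4], [0, 0, 0, 0, 0, 1.4, 0.4], [0, 0, 0, 0, 0, 0, 0.4]]]'

```text
time_s: 64.0
position: [0.5774, 0.1728, 0.0106]
tcp_rot: [[-0.965, -0.262, -0.005], [-0.262, 0.965, -0.0], [0.005, 0.001, -1.0]]
force: [-0.6, -0.6, 0.8]
opening: 0.696
```

Call:
send_rows --moves '[[[0, 0, 0, 0, 0, 0, -1], [0, 0, 0, 0, 0, 0, -1], [0, 0, 0, 0, 0, 0, -1], [0, 0, 0, 0, 0, 0, -1], [0, 0, 0, 0, 0, 0, -1]]]'

```text
time_s: 64.5
position: [0.5798, 0.1734, 0.014]
tcp_rot: [[-0.965, -0.263, 0.002], [-0.263, 0.965, 0.0], [-0.002, -0.0, -1.0]]
force: [-0.6, -0.7, 6.6]
opening: 0.45
```

Call:
send_rows --moves '[[[0, 0, 0, 0, 0, -2, -1], [0, 0, 0, 0, 0, -4, -1], [0, 0, 0, 0, 0, -4, -1], [0, 0, 0, 0, 0, -4, -1], [0, 0, 0, 0, 0, 0, -1]]]'

```text
time_s: 65.0
position: [0.5827, 0.174, 0.1585]
tcp_rot: [[-0.965, -0.263, 0.012], [-0.263, 0.965, 0.002], [-0.012, -0.002, -1.0]]
force: [0.5, -0.5, -0.2]
opening: 0.454
```

Run:
```python
from h import *
a=np.radians(-0.9); y=[-np.sin(a),np.cos(a),0]; st()
go(frame([0,0,-1],y),[.5560,-.1185,.072])
```

```text
t 65.0 tcp [0.5827 0.174  0.1585] op 0.454 F [ 0.5 -0.5 -0.2] q [  6.1  33.1  88.6   0.   57.6 -99.1]
[[-0.965, -0.263, 0.012], [-0.263, 0.965, 0.002], [-0.012, -0.002, -1.0]]
turn [ 0.    0.68 16.13] rows 1.9 then shift cm [  2.21 -29.29   8.65] ; shift before turn [ 10.36 -27.51   8.57]
```

Call:
send_rows --moves '[[[0, 0.2, 8.05, 0, 0, 0, -1], [0, 0.2, 8.05, 0, 0, 0, -1], [0, 0, 0, 0.26, -4.2, 0, -1], [0, 0, 0, 0.26, -4.2, 0, -1], [0, 0, 0, 0.26, -4.2, 0, -1]]]'

```text
time_s: 65.5
position: [0.5678, 0.0467, 0.1515]
tcp_rot: [[-1.0, 0.014, -0.01], [0.014, 1.0, -0.001], [0.01, -0.001, -1.0]]
force: [0.7, 0.7, -1.5]
opening: 0.457
```

Call:
send_rows --moves '[[[0, 0, 0, 0.26, -4.2, 0, -1], [0, 0, 0, 0.26, -4.2, 0, -1], [0, 0, 0, 0.26, -4.2, 0, -1], [0, 0, 0, 0.26, -4.2, 0, -1], [0, 0, 0, 0, 0, 4, -1]]]'

```text
time_s: 66.0
position: [0.5602, -0.1277, 0.1162]
tcp_rot: [[-1.0, 0.021, 0.005], [0.02, 1.0, -0.008], [-0.005, -0.008, -1.0]]
force: [1.6, -0.4, 1.1]
opening: 0.458
```

Call:
send_rows --moves '[[[0, 0, 0, 0, 0, 4, -1], [0, 0, 0, 0, 0, 0, -1], [0, 0, 0, 0, 0, 0, -1], [0, 0, 0, 0, 0, 0, -1], [0, 0, 0, 0, 0, 0, -1]]]'

```text
time_s: 66.5
position: [0.5569, -0.1205, 0.0749]
tcp_rot: [[-1.0, 0.015, -0.004], [0.015, 1.0, -0.002], [0.004, -0.002, -1.0]]
force: [0.2, -0.1, -1.4]
opening: 0.456
```

Run:
```python
from h import *
s=st(); m=camera_model("wrist"); im=capture("wrist"); cv2.imwrite("pics/w20.png",im)
g=cv2.cvtColor(im,cv2.COLOR_BGR2GRAY); print(list(zip(range(155,205,1),g[155:205,313].tolist())))
a=np.radians(-0.9); y=[-np.sin(a),np.cos(a),0]
go(frame([0,0,-1],y),[.5565,-.1185,.024])
zb=s["position"][2]-.014+.028
for r in range(160,200,4): print(r,ray("wrist",(313,r),zb,m)[0,0],ray("wrist",(313,r),zb-.028,m)[0,0],ray("wrist",(313,r),.01,m)[0,0])
for r in regions_of("wrist","block0"): print(r["p"],r["mask"].sum(),np.round(rect("wrist",r["mask"],.038,m),1))
```

```text
t 66.5 tcp [ 0.5569 -0.1205  0.0749] op 0.456 F [ 0.2 -0.1 -1.4] q [ -23.3   38.    96.8   -0.3   45.3 -112.3]
[[-1.0, 0.015, -0.004], [0.015, 1.0, -0.002], [0.004, -0.002, -1.0]]
[(155, 233), (156, 233), (157, 233), (158, 233), (159, 135), (160, 49), (161, 41), (162, 43), (163, 42), (164, 41), (165, 45), (166, 50), (167, 42), (168, 43), (169, 43), (170, 45), (171, 45), (172, 45), (173, 45), (174, 47), (175, 45), (176, 42), (177, 44), (178, 46), (179, 85), (180, 88), (181, 91), (182, 110), (183, 138), (184, 139), (185, 114), (186, 155), (187, 164), (188, 166), (189, 164), (190, 192), (191, 241), (192, 242), (193, 242), (194, 242), (195, 242), (196, 243), (197, 242), (198, 242), (199, 242), (200, 242), (201, 242), (202, 242), (203, 242), (204, 242)]
turn [-0.14 -0.22  0.06] rows 0.0 then shift cm [0.03 0.2  5.08] ; shift before turn [0.01 0.21 5.08]
160 0.5101874160258464 0.5139590717793756 0.5208192341840936
164 0.5120228016705892 0.5161410900155984 0.5236317330441368
168 0.5138692451010677 0.5183362544209635 0.5264611765772873
172 0.5157268465502305 0.5205446841585053 0.5293077183779982
176 0.5175957074661091 0.5227664998358217 0.5321715139026844
180 0.5194759305302857 0.5250018235270315 0.5350527204980233
184 0.5213676196766998 0.5272507787951319 0.5379514974297733
188 0.5232708801107994 0.5295134907147669 0.5408680059121205
192 0.5251858183290452 0.5317900858954151 0.5438024091375658
196 0.5271125421387743 0.5340806925050046 0.5467548723073649
0.97 4351 [ 546.5 -190.8   53.5   47.    -0.9]
0.91 5672 [ 545.6 -257.8   54.9   52.9   -0.7]
0.82 7825 [ 551.6 -120.4   53.7   45.4   89.2]
```

View pics/w20.png

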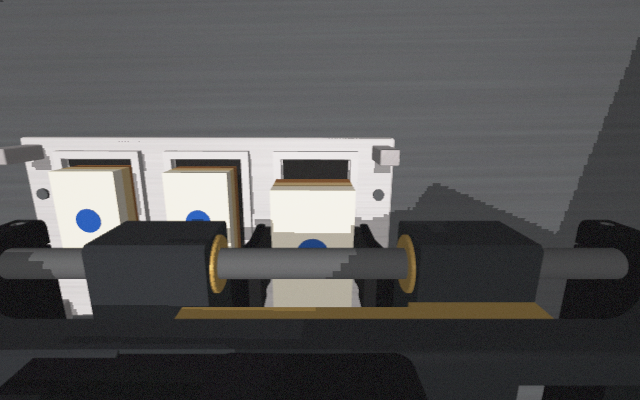

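Block C is held enamel-up over bay2 at (313,185), its front edge aligned in x. It needs +2 mm in y.

Call:
send_rows --moves '[[[0, -0.2, 0, 0, 0.2, 0, -1], [0, 0, 0, 0, 0, 2.2, -1], [0, 0, 0, 0, 0, 1.5, -1], [0, 0, 0, 0, 0, 0.6, -1], [0, 0, 0, 0, 0, 0, -1]]]'

```text
time_s: 67.1
position: [0.5549, -0.1181, 0.0294]
tcp_rot: [[-1.0, 0.015, -0.005], [0.015, 1.0, -0.0], [0.005, -0.0, -1.0]]
force: [-0.9, -0.3, -1.2]
opening: 0.458
```

Call:
send_rows --moves '[[[0, 0, 0, 0, 0, 0.3, -1], [0, 0, 0, 0, 0, 0.3, -1], [0, 0, 0, 0, 0, 0, -1], [0, 0, 0, 0, 0, 0, -1], [0, 0, 0, 0, 0, 0, -1]]]'

```text
time_s: 67.6
position: [0.5554, -0.1185, 0.0241]
tcp_rot: [[-1.0, 0.015, -0.004], [0.015, 1.0, -0.001], [0.004, -0.001, -1.0]]
force: [-0.1, 0.1, -0.1]
opening: 0.458
```

Call:
send_rows --moves '[[[0, 0, 0, 0, 0, 0, 0], [0, 0, 0, 0, 0, 0, 0.1], [0, 0, 0, 0, 0, 0, 0.1], [0, 0, 0, 0, 0, 0, 0.1], [0, 0, 0, 0, 0, -3, 0.1]]]'

```text
time_s: 68.1
position: [0.5527, -0.1174, 0.0511]
tcp_rot: [[-1.0, 0.016, -0.011], [0.016, 1.0, 0.002], [0.011, 0.002, -1.0]]
force: [0.0, 0.4, -0.5]
opening: 0.55
```

Call:
send_rows --moves '[[[0, 0, 0, 0, 0, -4, 0.1], [0, 0, 0, 0, -4, -4, 0.1], [0, 0, 0, 0, -3.5, -4, 0.3], [0, 0, 0, 0, 0, 0, 0.3], [0, 0, 0, 0, 0, 0, 0.3]]]'

```text
time_s: 68.6
position: [0.555, -0.1874, 0.1679]
tcp_rot: [[-1.0, 0.017, -0.002], [0.017, 1.0, -0.001], [0.002, -0.002, -1.0]]
force: [0.1, 0.5, -0.4]
opening: 0.642
```

Run:
```python
from h import *
s=st(); m=camera_model("wrist"); im=capture("wrist"); cv2.imwrite("pics/w21.png",im)
for r in regions_of("wrist","block0"): print(r["p"],r["mask"].sum(),np.round(rect("wrist",r["mask"],.038,m),1))
hsv=cv2.cvtColor(im,cv2.COLOR_BGR2HSV); k=cv2.inRange(hsv,(100,120,80),(125,255,255))
n,_,_,c=cv2.connectedComponentsWithStats(k)[0:4]; print(n-1,ray("wrist",c[1:],.038,m))
for cam in ("top","scene"):
  capture(cam)
  for nm in ("frame_bar","frame","spent0"):
    for r in spot_in(cam,nm): print(cam,nm,round(r["p"],2),np.round(r["location"],3))
```

```text
t 68.6 tcp [ 0.555  -0.1874  0.1679] op 0.642 F [ 0.1  0.5 -0.4] q [ -29.5   31.1   90.9   -0.2   58.1 -118.4]
[[-1.0, 0.017, -0.002], [0.017, 1.0, -0.001], [0.002, -0.002, -1.0]]
0.85 3393 [ 553.3 -120.1   66.6   44.6   -1. ]
0.84 3422 [ 552.6 -262.4   67.4   45.    -2.4]
0.57 3094 [ 554.7 -194.2   67.    40.4   -0.3]
3 [[ 0.5543 -0.1183  0.038 ]
 [ 0.5536 -0.2644  0.038 ]
 [ 0.5555 -0.1939  0.038 ]]
top frame_bar 0.72 [ 0.632 -0.13   0.017]
top frame_bar 0.69 [ 0.656 -0.149  0.162]
top frame 0.88 [ 0.653 -0.149  0.159]
top spent0 0.6 [ 0.325 -0.312  0.029]
scene frame_bar 0.93 [ 0.656 -0.192  0.133]
scene frame_bar 0.41 [ 0.55  -0.192  0.038]
scene frame 0.74 [ 0.655 -0.193  0.131]
```

View pics/w21.png

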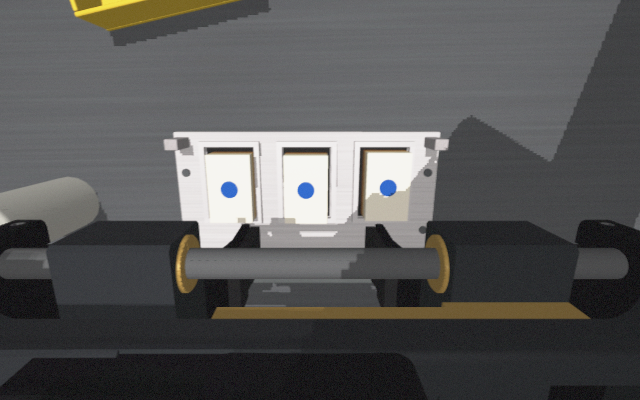

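All three dots are up and seated at (229,189), (306,190) and (388,188). Now I'll locate the yellow bar.

Run:
```python
from h import *
C={}
for cam,box in (("top",(120,160,340,420)),("scene",(145,180,215,285))):
    im=cv2.imread(f"pics/{cam}0.png"); hsv=cv2.cvtColor(im,cv2.COLOR_BGR2HSV); k=cv2.inRange(hsv,(15,130,120),(35,255,255)); 
    q=np.zeros_like(k); a,b,c,d=box; q[a:b,c:d]=k[a:b,c:d]; ys,xs=np.nonzero(q); print(cam,len(xs),xs.min(),xs.max(),ys.min(),ys.max(),xs.mean(),ys.mean())
    m=camera_model(cam); px=(xs.mean(),ys.mean()); C[cam]=(m["pose"][:3,3],ray(cam,px,0,m)[0])
    for th in (1.6,1.65,1.7,1.75,1.8,1.85,1.9):
        P=[.617-.174*np.cos(th),-.193,.044+.174*np.sin(th)]; print(th,np.round(P,3),proj(cam,P,m)[0]-px)
(o1,p1),(o2,p2)=C["top"],C["scene"]; d1=p1-o1; d2=p2-o2
t=np.linalg.lstsq(np.c_[d1,-d2],o2-o1,rcond=None)[0]; print(o1+t[0]*d1,o2+t[1]*d2)
```

```text
top 234 359 405 143 148 382.28205128205127 145.23931623931625
1.6 [ 0.622 -0.193  0.218] [-2.504  20.9129]
1.65 [ 0.631 -0.193  0.217] [-2.5064 16.9256]
1.7 [ 0.639 -0.193  0.217] [-2.5378 12.9994]
1.75 [ 0.648 -0.193  0.215] [-2.5978  9.15  ]
1.8 [ 0.657 -0.193  0.213] [-2.686   5.3928]
1.85 [ 0.665 -0.193  0.211] [-2.8018  1.7421]
1.9 [ 0.673 -0.193  0.209] [-2.9445 -1.7882]
scene 223 227 272 155 174 249.7085201793722 164.42152466367713
1.6 [ 0.622 -0.193  0.218] [ 11.2799 -16.1395]
1.65 [ 0.631 -0.193  0.217] [  9.3212 -13.0583]
1.7 [ 0.639 -0.193  0.217] [ 7.3743 -9.8212]
1.75 [ 0.648 -0.193  0.215] [ 5.447  -6.4387]
1.8 [ 0.657 -0.193  0.213] [ 3.5469 -2.9221]
1.85 [ 0.665 -0.193  0.211] [1.6818 0.7162]
1.9 [ 0.673 -0.193  0.209] [-0.1406  4.4629]
[ 0.668  -0.1985  0.2151] [ 0.6668 -0.1954  0.2144]
```

Call:
send_rows --moves '[[[0, 0, 0, 0, 0, -4, 0.3], [0, 0, 0, 0, 0, -4, 0.3], [0, 0, 0, 0, 0, -4, 0.3], [0, 0, 8.17, 0, 0, 0, 0.3], [0, 0, 8.17, 0, 0, 0, 0.3]]]'

```text
time_s: 69.6
position: [0.5561, -0.1868, 0.289]
tcp_rot: [[-0.953, 0.301, -0.0], [0.301, 0.953, -0.003], [-0.001, -0.003, -1.0]]
force: [-0.2, 0.2, -1.2]
opening: 0.647
```

Call:
send_rows --moves '[[[0, 0, 8.17, 0, 0, 0, 0.3], [0, 0, 8.17, 0, 0, 0, 0.3], [0, 0, 8.17, 0, 0, 0, 0.3], [0, 0, 8.17, 0, 0, 0, 0.3], [0, 0, 8.17, 0, 0, 0, 0.3]]]'

```text
time_s: 70.1
position: [0.5552, -0.1863, 0.2868]
tcp_rot: [[-0.524, 0.852, -0.004], [0.852, 0.524, -0.001], [0.002, -0.004, -1.0]]
force: [0.1, -0.3, 0.4]
opening: 0.649
```

Call:
send_rows --moves '[[[0, 0, 8.17, 0, 0, 0, 0.1], [0, 0, 8.17, 0, 0, 0, 0.1], [0, 0, 8.17, 0, 0, 0, 0.1], [0, 0, 8.17, 0, 0, 0, 0.1], [0, 0, 0, 0, 0, 0, 0.1]]]'

```text
time_s: 70.6
position: [0.5552, -0.1864, 0.2868]
tcp_rot: [[0.013, 1.0, -0.004], [1.0, -0.013, -0.001], [-0.001, -0.004, -1.0]]
force: [-0.0, 0.5, 0.0]
opening: 0.551
```

Run:
```python
from h import *
s=st(); a=np.radians(-0.9); go(frame([0,0,-1],[np.cos(a),np.sin(a),0]),[.667,-.195,.245])
```

```text
t 70.6 tcp [ 0.5552 -0.1864  0.2868] op 0.551 F [-0.   0.5  0. ] q [-29.4  23.4  83.2  -0.2  73.5 -28.6]
[[0.013, 1.0, -0.004], [1.0, -0.013, -0.001], [-0.001, -0.004, -1.0]]
turn [-0.24  0.04  0.17] rows 0.0 then shift cm [-0.69 11.19  4.18] ; shift before turn [-0.72 11.21  4.13]
```

Call:
send_rows --moves '[[[0, 0, 0, -0.2, 2.8, 0, 0.1], [0, 0, 0, -0.2, 2.8, 0, 0.1], [0, 0, 0, -0.2, 2.8, 0, 0.1], [0, 0, 0, -0.1, 2.8, 0, 0.1], [0, 0, 0, 0, 0, 2, 0.1]]]'

```text
time_s: 71.1
position: [0.6721, -0.196, 0.2688]
tcp_rot: [[0.008, 1.0, 0.005], [1.0, -0.008, -0.004], [-0.004, 0.005, -1.0]]
force: [0.5, -0.2, 1.3]
opening: 0.55
```

Call:
send_rows --moves '[[[0, 0, 0, 0, 0, 0, 0.1], [0, 0, 0, 0, 0, 0, 0.1], [0, 0, 0, 0, 0, 0, 0.1], [0, 0, 0, 0, 0, 0, 0.1], [0, 0, 0, 0, 0, 0, 0.1]]]'

```text
time_s: 71.6
position: [0.6671, -0.1952, 0.2676]
tcp_rot: [[0.013, 1.0, -0.003], [1.0, -0.013, -0.001], [-0.002, -0.003, -1.0]]
force: [0.1, 0.2, 0.1]
opening: 0.548
```

Run:
```python
from h import *
s=st(); m=camera_model("wrist"); im=capture("wrist"); cv2.imwrite("pics/w22.png",im)
hsv=cv2.cvtColor(im,cv2.COLOR_BGR2HSV); k=cv2.inRange(hsv,(15,130,90),(35,255,255)); k[225:]=0
n,l,S,c=cv2.connectedComponentsWithStats(k)
for i in range(1,n):
    if S[i,4]>60: print(S[i],c[i],ray("wrist",c[i],.212,m)); ys,xs=np.nonzero(l==i); [print(y,xs[ys==y].min(),xs[ys==y].max(),ray("wrist",[(xs[ys==y].min(),y),(xs[ys==y].max(),y)],.212,m)[:,:2].tolist()) for y in range(ys.min(),ys.max()+1,25)]
```

```text
t 71.6 tcp [ 0.6671 -0.1952  0.2676] op 0.548 F [0.1 0.2 0.1] q [-25.4  33.7  67.9  -0.1  78.5 -24.7]
[[0.013, 1.0, -0.003], [1.0, -0.013, -0.001], [-0.002, -0.003, -1.0]]
[ 516    0   44  225 2281] [537.7593 108.7001] [[ 0.8129 -0.1272  0.212 ]]
0 549 559 [[0.809699953118598, -0.06453191568180534], [0.8156593578764064, -0.06460965662866791]]
25 546 555 [[0.8101395745285561, -0.07811150834532188], [0.8155952915215116, -0.07818214798390011]]
50 542 552 [[0.8099777589479883, -0.09215848272051021], [0.8161457575897325, -0.09223772391128664]]
75 538 548 [[0.8098101771850388, -0.10670601097236623], [0.8160880745299948, -0.10678600952285366]]
100 534 544 [[0.8096365154379852, -0.12178133377039733], [0.8160282987841738, -0.12186209298307124]]
125 531 540 [[0.8101074518113446, -0.13742185746628474], [0.8159663143673938, -0.1374952269201907]]
150 527 536 [[0.8099328488106488, -0.15364280975854405], [0.8159019965623336, -0.15371686637860174]]
175 523 532 [[0.8097515465397507, -0.1704861370495806], [0.8158352110816354, -0.17056088006860395]]
200 520 528 [[0.8102523637061254, -0.18799674053111304], [0.8157658131320182, -0.18806378640675217]]
[ 307  141   15   84 1220] [313.7934 181.8377] [[ 0.6681 -0.1735  0.212 ]]
141 308 320 [[0.6646187622199906, -0.14592359769440963], [0.6725404219093704, -0.1460222137697436]]
166 307 321 [[0.6636852614426632, -0.1625468127898772], [0.6731032945775826, -0.16266293563467318]]
191 307 320 [[0.6634013218029096, -0.17982432700997195], [0.6723165529698252, -0.17993314756548828]]
216 307 320 [[0.6631061334832112, -0.19778631497199095], [0.6721979672638148, -0.19789612194599715]]
[   0  192  114   33 2268] [ 66.7822 211.5948] [[ 0.4955 -0.1925  0.212 ]]
192 100 103 [[0.5211677236251773, -0.17879413518891174], [0.5232309801457502, -0.17881930917045114]]
217 0 112 [[0.44787161172354106, -0.1959213795247227], [0.5264660466303629, -0.19687019422421004]]
```

View pics/w22.png

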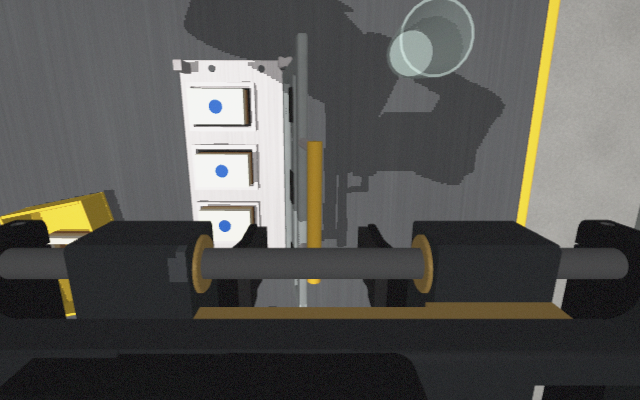

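The bar runs down the picture at column 314, centred between the open fingers. All three dots are still up, and the used block is visible in the bin at left.

Call:
send_rows --moves '[[[0, 0, 0, 0, 0, 3, 0.1], [0, 0, 0, 0, 0, 3, 0.1], [0, 0, 0, 0, 0, 1.4, 0.1], [0, 0, 0, 0, 0, 0, 0.1], [0, 0, 0, 0, 0, 0, 0.1]]]'

```text
time_s: 72.15
position: [0.6674, -0.1954, 0.1933]
tcp_rot: [[0.013, 1.0, -0.003], [1.0, -0.013, -0.001], [-0.001, -0.003, -1.0]]
force: [0.5, -0.3, 0.4]
opening: 0.55
```

Call:
send_rows --moves '[[[0, 0, 0, 0, 0, 0, -1], [0, 0, 0, 0, 0, 0, -1], [0, 0, 0, 0, 0, 0, -1], [0, 0, 0, 0, 0, 0, -1], [0, 0, 0, 0, 0, 0, -1]]]'

```text
time_s: 72.65
position: [0.6669, -0.1951, 0.1928]
tcp_rot: [[0.013, 1.0, -0.003], [1.0, -0.013, -0.001], [-0.001, -0.003, -1.0]]
force: [-0.7, -0.1, 0.2]
opening: 0.183
```

Call:
send_rows --moves '[[[0, 0, 0, 0, 0, 0, -1], [0, 0, 0, 0, 0, 0, -1], [0, 0, 0, 0, 0, 0, -1], [0, 0, 0, 0, 0, 0, -1], [0, 0, 0, 0, 0, 0, -1]]]'

```text
time_s: 73.15
position: [0.6673, -0.1951, 0.1928]
tcp_rot: [[0.013, 1.0, -0.003], [1.0, -0.013, -0.001], [-0.001, -0.003, -1.0]]
force: [1.8, 0.3, 2.2]
opening: 0.096
```

Run:
```python
from h import *
s=st(); p=np.array(s["position"])
bx=p[0]; th0=np.arccos((.617-bx)/.174); zb=.044+.174*np.sin(th0); print("th0",th0,"bar z",zb,"tcp z offset",p[2]-zb)
ths=np.r_[th0,np.arange(1.7,-0.01,-.1),0]; P=np.c_[.617-.174*np.cos(ths),.044+.174*np.sin(ths)]
for t,d in zip(ths[1:],np.diff(P,axis=0)*100): print(round(t,2),np.round(d,2))
```

```text
t 73.15 tcp [ 0.6673 -0.1951  0.1928] op 0.096 F [1.8 0.3 2.2] q [-25.4  37.6  72.6  -0.1  70.  -24.6]
[[0.013, 1.0, -0.003], [1.0, -0.013, -0.001], [-0.001, -0.003, -1.0]]
th0 1.8638112294909173 bar z 0.21058366823380387 tcp z offset -0.0177689964543703
1.7 [-2.78  0.6 ]
1.6 [-1.73  0.14]
1.5 [-1.74 -0.04]
1.4 [-1.73 -0.21]
1.3 [-1.7  -0.38]
1.2 [-1.65 -0.55]
1.1 [-1.59 -0.71]
1.0 [-1.51 -0.87]
0.9 [-1.41 -1.01]
0.8 [-1.31 -1.15]
0.7 [-1.19 -1.27]
0.6 [-1.05 -1.38]
0.5 [-0.91 -1.48]
0.4 [-0.76 -1.57]
0.3 [-0.6  -1.63]
0.2 [-0.43 -1.69]
0.1 [-0.26 -1.72]
-0.0 [-0.09 -1.74]
0.0 [0. 0.]
```

Call:
send_rows --moves '[[[0, 0, 0, 0, -1.4, -0.35, -1], [0, 0, 0, 0, -1.4, -0.25, -1], [0, 0, 0, 0, -1.73, -0.14, -1], [0, 0, 0, 0, -1.74, 0.04, -1], [0, 0, 0, 0, -1.73, 0.21, -1]]]'

```text
time_s: 73.65
position: [0.5854, -0.1935, 0.1908]
tcp_rot: [[0.014, 1.0, -0.007], [1.0, -0.014, 0.002], [0.002, -0.007, -1.0]]
force: [13.3, -4.9, -41.5]
opening: 0.102
```

Call:
send_rows --moves '[[[0, 0, 0, 0, -1.7, 0.38, -1], [0, 0, 0, 0, -1.65, 0.55, -1], [0, 0, 0, 0, -1.59, 0.71, -1], [0, 0, 0, 0, 0, 0, -1], [0, 0, 0, 0, 0, 0, -1]]]'

```text
time_s: 74.15
position: [0.5416, -0.1929, 0.1753]
tcp_rot: [[0.016, 1.0, 0.004], [1.0, -0.016, 0.002], [0.002, 0.004, -1.0]]
force: [20.6, -0.2, -38.1]
opening: 0.101
```

Run:
```python
from h import *
s=st(); p=np.array(s["position"]); b=p+[0,0,.0178]; print("r",np.hypot(b[0]-.617,b[2]-.044),"th",np.arctan2(b[2]-.044,.617-b[0]))
```

```text
t 74.15 tcp [ 0.5416 -0.1929  0.1753] op 0.101 F [ 20.6  -0.2 -38.1] q [-30.9  29.7  92.3   0.3  57.9 -30.1]
[[0.016, 1.0, 0.004], [1.0, -0.016, 0.002], [0.002, 0.004, -1.0]]
r 0.16705102181288894 th 1.102651117326928
```

Call:
send_rows --moves '[[[0, 0, 0, 0, 0.3, 0.6, -1], [0, 0, 0, 0, -1.51, 0.87, -1], [0, 0, 0, 0, -1.41, 1.01, -1], [0, 0, 0, 0, -1.31, 1.15, -1], [0, 0, 0, 0, 0, 0, -1]]]'

```text
time_s: 74.65
position: [0.5039, -0.1925, 0.1432]
tcp_rot: [[0.017, 1.0, 0.01], [1.0, -0.017, -0.0], [-0.0, 0.01, -1.0]]
force: [20.5, 5.1, -21.5]
opening: 0.1
```

Run:
```python
from h import *
s=st(); p=np.array(s["position"]); b=p+[0,0,.0178]; print("r",np.hypot(b[0]-.617,b[2]-.044),"th",np.arctan2(b[2]-.044,.617-b[0]))
```

```text
t 74.65 tcp [ 0.5039 -0.1925  0.1432] op 0.1 F [ 20.5   5.1 -21.5] q [-33.   29.9  99.2   0.4  50.4 -32.2]
[[0.017, 1.0, 0.01], [1.0, -0.017, -0.0], [-0.0, 0.01, -1.0]]
r 0.1627318350441493 th 0.8023835183776539
```

Call:
send_rows --moves '[[[0, 0, 0, 0, 0.4, 0.4, -1], [0, 0, 0, 0, -1.15, 1.22, -1], [0, 0, 0, 0, -1, 1.34, -1], [0, 0, 0, 0, -0.85, 1.43, -1], [0, 0, 0, 0, -0.7, 1.5, -1]]]'

```text
time_s: 75.15
position: [0.4713, -0.1922, 0.0871]
tcp_rot: [[0.018, 1.0, 0.011], [1.0, -0.018, -0.002], [-0.002, 0.011, -1.0]]
force: [20.7, 13.6, -6.1]
opening: 0.099
```

Run:
```python
from h import *
s=st(); p=np.array(s["position"]); b=p+[0,0,.0178]; print("r",np.hypot(b[0]-.617,b[2]-.044),"th",np.arctan2(b[2]-.044,.617-b[0]))
```

```text
t 75.15 tcp [ 0.4713 -0.1922  0.0871] op 0.099 F [20.7 13.6 -6.1] q [-35.   33.6 105.9   0.4  40.  -34.2]
[[0.018, 1.0, 0.011], [1.0, -0.018, -0.002], [-0.002, 0.011, -1.0]]
r 0.15793826923118304 th 0.39595487126503875
```

Call:
send_rows --moves '[[[0, 0, 0, 0.2, 0.3, 0.1, -1], [0, 0, 0, 0, -0.5, 1.6, -1], [0, 0, 0, 0, -0.35, 1.6, -1], [0, 0, 0, 0, -0.15, 1.5, -1], [0, 0, 0, 0, 0, 0, -1]]]'

```text
time_s: 75.65
position: [0.4624, -0.1918, 0.0382]
tcp_rot: [[0.015, 1.0, 0.006], [1.0, -0.015, -0.004], [-0.004, 0.006, -1.0]]
force: [11.8, 5.4, -3.5]
opening: 0.106
```

Run:
```python
from h import *
s=st(); p=np.array(s["position"]); b=p+[0,0,.0178]; print("r",np.hypot(b[0]-.617,b[2]-.044),"th",np.arctan2(b[2]-.044,.617-b[0]))
```

```text
t 75.65 tcp [ 0.4624 -0.1918  0.0382] op 0.106 F [11.8  5.4 -3.5] q [-35.3  38.6 108.2  -0.   32.8 -34.4]
[[0.015, 1.0, 0.006], [1.0, -0.015, -0.004], [-0.004, 0.006, -1.0]]
r 0.15510692638721282 th 0.07776044383172731
```

Run:
```python
from h import *
im=capture("wrist"); im2=capture("scene")[120:260,170:370]
cv2.imwrite("pics/w23.png",np.vstack([im,cv2.resize(im2,(286,200))[:, :].repeat(1,0) if 0 else cv2.copyMakeBorder(cv2.resize(im2,(286,200)),0,0,0,354,cv2.BORDER_CONSTANT)]))
for r in spot_in("scene","frame_bar"): print(r)
```

```text
{'location': [0.5584, -0.1849, 0.0478], 'p': 0.64}
```

View pics/w23.png

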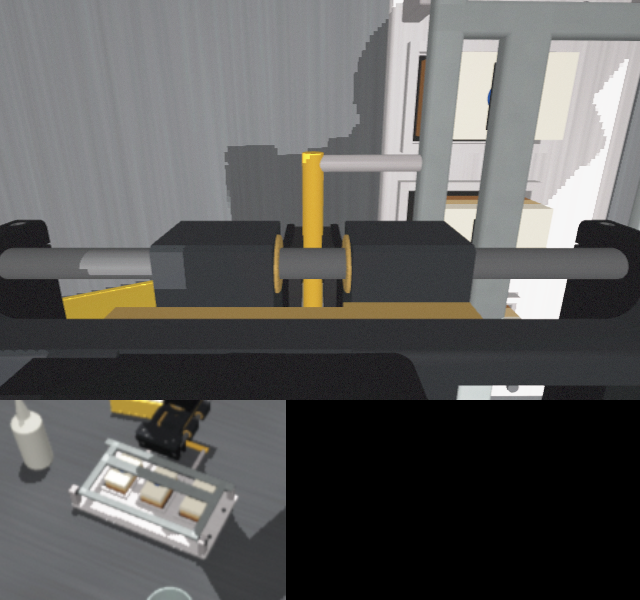

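The wrist view shows the bar held between the fingers at column 312 and the frame nearly level over the blocks. Plate and hinge sit ~18 mm further out than I assumed, which explains the radial force. I'll continue down the last bit.

Call:
send_rows --moves '[[[0, 0, 0, 0, 0.2, 0.6, -1], [0, 0, 0, 0, 0, 0.5, -1], [0, 0, 0, 0, 0, 0.5, -1], [0, 0, 0, 0, 0, 0, -1], [0, 0, 0, 0, 0, 0, -1]]]'

```text
time_s: 76.3
position: [0.4624, -0.1926, 0.0265]
tcp_rot: [[0.013, 1.0, 0.003], [1.0, -0.013, -0.006], [-0.006, 0.003, -1.0]]
force: [2.4, 2.2, 27.9]
opening: 0.105
```

Run:
```python
from h import *
st(); m=camera_model("wrist"); im=capture("wrist")
hsv=cv2.cvtColor(im,cv2.COLOR_BGR2HSV); k=cv2.inRange(hsv,(15,130,90),(35,255,255))
for r in (165,180,195,210):
    xs=np.nonzero(k[r,295:335])[0]+295; print(r,xs.min(),xs.max())
```

```text
t 76.3 tcp [ 0.4624 -0.1926  0.0265] op 0.105 F [ 2.4  2.2 27.9] q [-35.3  39.9 108.3  -0.3  31.4 -34.3]
[[0.013, 1.0, 0.003], [1.0, -0.013, -0.006], [-0.006, 0.003, -1.0]]
165 302 318
180 302 323
195 302 323
210 302 323
```

Call:
send_rows --moves '[[[0, 0, 0, 0, 0, 0, -0.5], [0, 0, 0, 0, 0, 0, -0.2], [0, 0, 0, 0, 0, 0, -0.2], [0, 0, 0, 0, 0, 0, -0.2], [0, 0, 0, 0, 0, 0, -0.2]]]'

```text
time_s: 76.85
position: [0.4589, -0.1902, 0.0221]
tcp_rot: [[0.013, 1.0, -0.005], [1.0, -0.013, 0.0], [0.0, -0.005, -1.0]]
force: [0.5, -0.0, 0.5]
opening: 0.381
```

Call:
send_rows --moves '[[[0, 0, 0, 0, 0, -2, -0.2], [0, 0, 0, 0, 0, -4, -0.2], [0, 0, 0, 0, 0, -4, -0.2], [0, 0, 0, 0, 0, -4, -0.2], [0, 0, 0, 0, 0, -4, -0.2]]]'

```text
time_s: 77.35
position: [0.4595, -0.19, 0.2037]
tcp_rot: [[0.013, 1.0, -0.005], [1.0, -0.013, 0.0], [-0.0, -0.005, -1.0]]
force: [1.0, 0.8, -1.2]
opening: 0.398
```

Call:
send_rows --moves '[[[0, 0, 0, 0, -2.5, -1, -0.2], [0, 0, 0, 0, -2.5, 0, -0.2], [0, 0, 0, 0, 0, 0, -0.2], [0, 0, 0, 0, 0, 0, -0.2], [0, 0, 0, 0, 0, 0, -0.2]]]'

```text
time_s: 77.85
position: [0.4109, -0.19, 0.2126]
tcp_rot: [[0.013, 1.0, -0.004], [1.0, -0.013, -0.001], [-0.001, -0.004, -1.0]]
force: [0.9, 0.2, 0.9]
opening: 0.401
```

Run:
```python
from h import *
st(); im=capture("wrist"); s=capture("scene"); cv2.imwrite("pics/f.png",np.vstack([im[:230],cv2.copyMakeBorder(cv2.resize(s[80:260,150:400],(500,360)),0,0,0,140,cv2.BORDER_CONSTANT)]))
hsv=cv2.cvtColor(s,cv2.COLOR_BGR2HSV); m=camera_model("scene")
for th in (0,.06,.12):
    P=[[.636-.174*np.cos(th),y,.044+.174*np.sin(th)] for y in (-.243,-.143)]; print(th,proj("scene",P,m).round(1).tolist())
k=cv2.inRange(hsv,(15,130,120),(35,255,255))[80:260,150:400]; n,l,S,c=cv2.connectedComponentsWithStats(k)
print([ (S[i]+[150,80,0,0,0]).tolist() for i in range(1,n) if S[i,4]>15])
```

```text
t 77.85 tcp [ 0.4109 -0.19    0.2126] op 0.401 F [0.9 0.2 0.9] q [-38.9  17.9 106.5  -0.2  55.7 -38. ]
[[0.013, 1.0, -0.004], [1.0, -0.013, -0.001], [-0.001, -0.004, -1.0]]
0 [[279.2, 144.0], [314.0, 155.9]]
0.06 [[278.9, 141.4], [313.9, 153.3]]
0.12 [[278.5, 139.0], [313.8, 150.9]]
[[246, 91, 62, 46, 1794], [278, 111, 6, 6, 18], [280, 143, 35, 15, 124], [150, 237, 7, 8, 25]]
```

View pics/f.png

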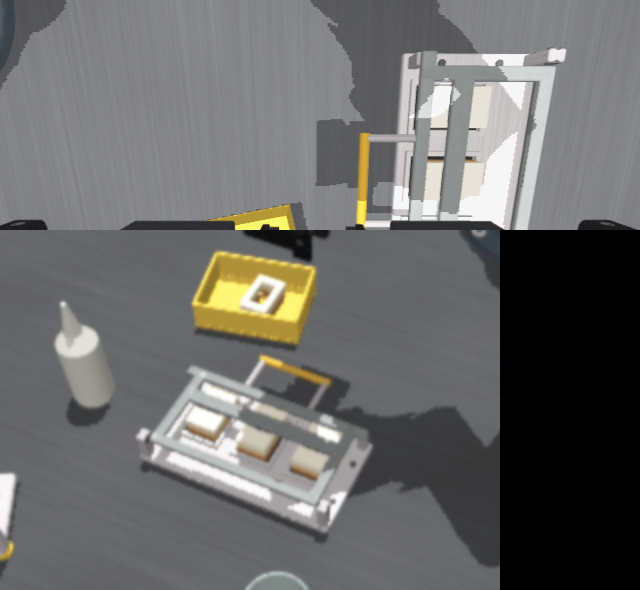

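The last view shows the frame level over all three blocks, the used block inside the bin, and the bar pixels matching θ = 0. The arm is clear, so I'm handing in.

```bash
python3 -c "
from rig import bot
print(bot.hand_in())"
```

```text
the job is handed in; nothing more can be done
None
```

I finished the job and handed it in at about 78 s of the 210 s allowed; no verdict was reported.

- **Used block:** I took it from bay2 and dropped it in the yellow bin. The last scene picture shows it inside.
- **Fresh blocks:** three were present. I rolled the two standing on edge by 90° and the enamel-down one by 180°. They now lie one per bay with the enamel side up. Just before I closed the frame, their blue dots were within about 4 mm of the bay centres; bay0 was the worst, about 3.6 mm off in y.
- **Clamp frame:** I gripped the yellow bar and swung it shut until it hit the stop, at about 28 N upward force. The bar's pixels then matched the fully shut position to about 1 pixel, roughly 0.02 rad.
- **Force while swinging:** my first estimate of the hinge position was about 18 mm off in x. That produced up to about 45 N at the wrist while swinging the frame, under the 120 N limit. I corrected it as I went.
- **Bystanders:** I did not approach or touch the model, tumbler or bottle, but I did not re-measure their positions at the end.
- **At hand-in:** the arm was clear of everything.

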